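Swap the flat cell in the rover with the charged cell in the charger

ROBOT

A 6-joint arm with a two-finger parallel gripper is mounted at the origin on the work surface. World frame = base frame: x ahead of the robot, y to its left, z up, the work surface at z = 0. Lengths are in m, angles in rad, forces in N, time in s.
With the tool pointing down it reaches from about 0.225 to 0.875 m from the base axis. Payload 3.4 kg.
Tool frame: the origin (TCP) lies at the very end of the fingers, on their centre line; the grasp point (between the pads) lies 19 mm behind it; z points along the fingers, y is the direction in which the jaws open and shut (so a half turn about z gives the same grasp; the last joint's range is limited). The gripper opens to 85 mm and grips with 20 to 120 N. Pads are 22 mm wide; open, the fingers measure 114 mm over their backs; the gripper's body (76 mm by 85 mm) begins 54 mm behind the grasp point. The pads swing forward as they close: fully open they stand 13 mm farther back than shut.
Start: joints at [-1.334, 0.276, 1.505, -0, 1.361, -0.121], TCP at [0.201, -0.539, 0.231] pointing down, gripper open.
Joint ranges: [-2.89, 2.89], [-0.75, 2.08], [0.22, 2.7], [-1.18, 4.32], [0.11, 2.71], [-2.7, 2.7]. Speed limits (rad/s): [2.57, 2.57, 3.14, 3.14, 3.14, 3.14].

INTERFACE

Orientations are given as a unit quaternion [w, x, y, z].
In Python, from rig import manip, eyes gives the robot as it stands. The module is installed in compiled form; this text tells all that it offers.
- The arm moves only by the tool servo_tool, never from a script. Its argument "deltas" is one flat list of numbers, 6 for each row, row after row: the shift along the tool's x, y, z in cm, then the turn, a rotation vector about the tool's x, y, z in degrees. A call has 1 to 20 rows; each row shifts and turns the pose as measured when the row begins, along the tool's axes as they then stand; what a row does not reach is not made up. A row lasts 1/10 s, in which the tool goes at most 50 mm and 8.59 degrees, less where a joint would pass 70% of its speed; a pose out of reach is approached as far as the arm can. A call with a gripper value outside its range is refused whole. "jaw" is the finger opening in cm, from 0 to 8.54, set as the call begins (left out, the last holds). The fingers move at their own pace and stop on an object; "grip_force" is the grip in N (left out, the last holds). Time passes only in rows, so rows that do not move let the fingers close. It gives the time, the measured TCP pose, the force and the opening at its end, in the units of the state.
- manip.get_state(): the state, without advancing time (a new reading comes with each control period).
- eyes.get_image(name): name is "side" or "top" or "wrist"; returns (picture, depth): 384x512x3 uint8, red, green, blue; 384x512 float32, m along the optical axis (not along the pixel's ray), 0 where there is no reading.
- eyes.get_calibration(name): a dict with "camera_matrix" (3x3 intrinsics, pixels), "distortion" ([k1, k2, p1, p2, k3] as OpenCV has them; the pictures are not rectified), "rvec" (rotation vector, rad) and "tvec" (3), from world to camera coordinates, as OpenCV has them. Camera axes: x right, y down, z forward; pixel columns grow to the right and rows downward; lengths in m; the calibration is good to about 2 mm. A picture is of the moment at which its call begins: read the wrist's pose just before it. get_calibration takes no time and is no camera call; for the wrist camera it gives the pose at the moment of the call.
- manip.sign_off(): hands the job in, once; it reports no verdict.
The state is a dict: "clock": time; "qpos": joint angles; "qd": joint speeds; "effort": joint torques, N m; "position": TCP position; "ee_rot": TCP orientation; "contact_force": force on the tool from outside, world axes, zero at the start; "moment": the same for the moment, N m; "width": finger opening in m.
Only numpy, scipy, OpenCV 4.12 (cv2) and the standard library are available. Lean on these libraries where they do the work, as an engineer would, in place of code of your own. Each camera call takes 0.05 s, during which the arm holds its last target.

TASK

Swap the two battery cells: the flat one in the rover goes into the charger, and the charged one in the charger goes into the rover. Each cell must end up lying fully home in the other's bay with its plus end against the plus contact and held there by the sprung contact; one of them can be parked in the white rack meanwhile. Leave the multimeter, the servo and the screwdriver where they lie.

Things in the scene. Friction and masses are not known exactly. Their poses are not given: they have to be found in the camera images.
- flat_cell_center (a point): Centre of the flat cell, which starts home in the rover's bay: a loose grey cylinder 26 mm in diameter, 66 mm long with the 2 mm button (9 mm across) on its plus end, about 90 g. The point is on its axis, 33 mm from either end. x runs along the cell towards the plus end (the cell may roll about it).
- flat_cell_plus_end (a point): Tip of the flat cell's button, on its axis, 33 mm along x from its centre.
- charged_cell_center (a point): Centre of the charged cell, the same kind of cell, which lies in the charger's bay at the start. Same axes.
- charged_cell_plus_end (a point): Tip of the charged cell's button, 33 mm along x from its centre.
- rover_bay (a point): Where a cell's centre lies when home in the bay on the plywood deck of a four-wheeled rover (240 x 194 mm, fixed; deck from x = -102 to +138 mm). x: from the sprung minus contact to the plus contact; z up. The cell lies level in a V cradle (x -32 to +31 mm, 23 mm wide), its flanks free down to the deck, 31 mm below this point. Only the plus wall rises above this point.
- rover_plus (a point): Centre of the face of the rover's fixed plus contact, on a wall 38 mm wide and 10 mm thick that rises 20 mm above this point; 33 mm along x from rover_bay, same axes.
- rover_lip (a point): Lower front edge of a lip on top of the plus wall: it overhangs the bay by 5 mm (to x = +28, z = +15.5 mm from rover_bay), 2.5 mm above a cell that is home, with 3 mm of the plus shoulder under it. So a cell does not lift straight out: push it back first, to the contact's stop. Pressed down into its cradle it binds; raised 1 to 2 mm it slides freely.
- rover_stop (a point): Top edge of the sprung minus contact's face when pushed back to its hard stop: x = -38, z = -1 mm from rover_bay. A metal plate 18 mm wide, 8 mm high, moving along x: face at -33 mm with a cell home (4 N), -26 mm with the bay empty (2 N), 5 N at the stop; its carriage behind is no higher. At the stop a cell clears the lip by 2 mm.
- charger_bay (a point): Where a cell's centre lies when home in the charger's bay: a low black box, 160 x 64 mm, fixed, this point 42 mm above the table and 30 mm above its shell. Bay as the rover's. A level cell cannot enter an empty bay: it goes in minus end first, plus end tilted up about 30 degrees, pushes the contact to its stop, is tipped down and let go; the spring moves it under the lip.
- charger_plus (a point): Centre of the face of the charger's plus contact, 33 mm along x from charger_bay. Same sizes as in the rover.
- charger_lip (a point): Lower front edge of the lip over the charger's plus contact. Same sizes as in the rover.
- charger_stop (a point): Top edge of the charger's sprung minus contact's face when pushed back to its hard stop. Same sizes as in the rover.
- rack_left (a point): Free parking place: where a cell's centre lies in the left (+y) groove of a white rack (80 x 100 mm, fixed). A V cradle along the rack's x axis, open above, 72 mm long inside between two 3 mm end plates that rise to 8 mm below this point. 33 mm above the table, 28 mm above the rack's base plate; the cell's flanks are free.
- rack_right (a point): The same for the right (-y) groove, 60 mm beside the left one.
- multimeter: Black hand multimeter lying on the table beyond the work, 160 x 78 x 34 mm, origin under its centre. To be left alone.
- servo: Small black servo motor standing on the table on the robot's side of the work, 55 x 20 x 42 mm, origin under its centre. To be left alone.
- screwdriver: Screwdriver 150 mm long lying on the table on the robot's side of the work. To be left alone.
Mind the look-alikes: they are no part of the job. Leave any pink or yellow look-alike of the part that bears flat_cell_center alone.

How it is judged:
By the outcome, as a careful person would: the job done as asked, in the order asked, and still so for the second after the job is handed in, with the robot touching nothing.
It also fails if it takes over 72 s, if anything falls off the work surface, if the arm or the gripper's body presses on something with over 40 N, if the wrist force passes 120 N, or if a joint passes its speed limit or range.

## Working session

There is one attempt and no reset: what is moved stays moved. The work goes in short steps, Python scripts to look and compute and a tool call to move; the robot and the scene stay as the last step left them, time stands still between calls to the robot, and variables do not carry over. Pictures are saved under pics/ and viewed, and the job is handed in when it is done.

Besides the shell and the picture viewer there is one more tool, called after ">>>" by a JSON object that holds its "api" and its "payload", one argument or row to a line. servo_tool: Moves the arm, as the interface text tells. Its arguments: {"type":"object","properties":{"deltas":{"type":"array","items":{"type":"number"}},"jaw":{"type":"number"},"grip_force":{"type":"number"}},"required":["deltas"]}

```bash
mkdir -p pics; python3 - <<'E'
from rig import manip, eyes
import cv2,numpy as np
print(manip.get_state())
for n in ["side","top","wrist"]:
    im,d=eyes.get_image(n); cv2.imwrite(f"pics/a_{n}.png",im[:,:,::-1]); np.savez(f"pics/a_{n}.npz",im=im,d=d,**{k:np.array(v) for k,v in eyes.get_calibration(n).items()})
    print(n,eyes.get_calibration(n))
E
```

```text
{'clock': 0.0, 'qpos': array([-1.33399815e+00,  2.76597857e-01,  1.50610626e+00,  2.58047816e-05,
        1.36068886e+00, -1.21005622e-01]), 'qd': array([-3.68983706e-04, -2.19089230e-04,  4.90530489e-05, -6.87004163e-04,
       -1.70222218e-03, -1.19696690e-03]), 'effort': array([-7.78084882e-05, -4.16772938e+01, -2.45805860e+01, -2.59822709e-04,
        1.10989818e-02, -1.59611950e-06]), 'position': array([ 0.2012555 , -0.53808493,  0.23044878]), 'ee_rot': array([-8.99387468e-04,  9.84039774e-01,  1.77946376e-01, -3.94920513e-05]), 'contact_force': array([ 0.02858189, -0.28579624, -0.34182124]), 'moment': array([ 0.01087917,  0.01950993, -0.02133289]), 'width': 0.08556298267364486}
side {'camera_matrix': array([[438.35980939,   0.        , 247.66424657],
       [  0.        , 438.35980939, 196.21272342],
       [  0.        ,   0.        ,   1.        ]]), 'distortion': array([-0.1196642,  0.       ,  0.       ,  0.       ,  0.       ]), 'rvec': array([ 0.46517444, -2.53929085,  1.42273243]), 'tvec': array([0.51870492, 0.22771918, 0.77930461])}
top {'camera_matrix': array([[361.43747903,   0.        , 249.88830248],
       [  0.        , 361.43747903, 181.90043481],
       [  0.        ,   0.        ,   1.        ]]), 'distortion': array([-0.063338,  0.      ,  0.      ,  0.      ,  0.      ]), 'rvec': array([ 2.14325879, -2.13084462,  0.14783465]), 'tvec': array([-0.04849106,  0.6087603 ,  0.78396508])}
wrist {'camera_matrix': array([[267.16816054,   0.        , 251.32874957],
       [  0.        , 267.16816054, 196.05991825],
       [  0.        ,   0.        ,   1.        ]]), 'distortion': array([-0.06313908,  0.        ,  0.        ,  0.        ,  0.        ]), 'rvec': array([-2.39597434,  1.66255931,  0.22320231]), 'tvec': array([-0.57543597, -0.03315222,  0.37772593])}
```

View pics/a_top.png

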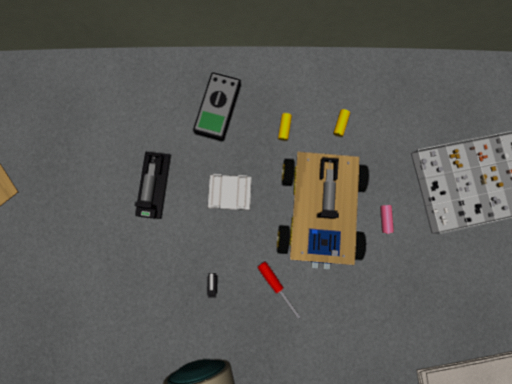

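View pics/a_side.png

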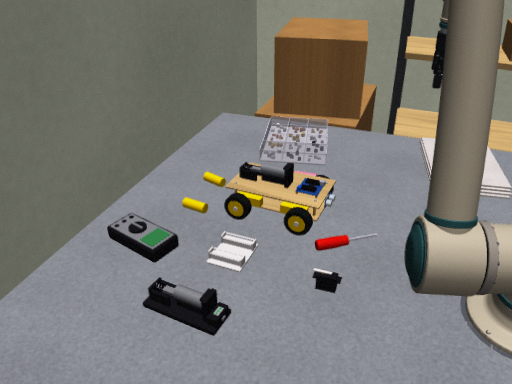

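View pics/a_wrist.png

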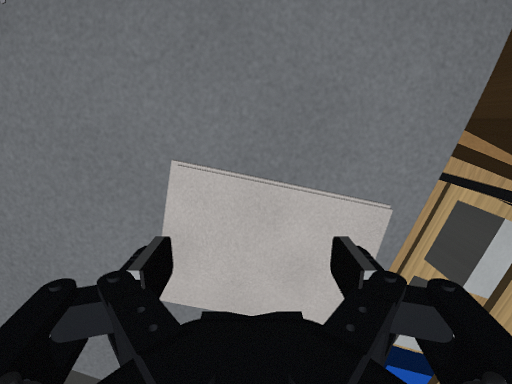

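The top view shows the charger at about (152,185), the rack at (230,192), the rover bay at (329,188), and yellow and pink look-alikes around them. I'll zoom in and measure.

```bash
cat > h.py <<'E'
import cv2,numpy as np
def load(n):
    z=np.load(f"pics/{n}.npz"); return z
def ray(z,u,v):
    p=cv2.undistortPoints(np.array([[[u,v]]],float),z['camera_matrix'],z['distortion'])[0,0]
    R=cv2.Rodrigues(z['rvec'])[0]; t=z['tvec']
    return -R.T@t, R.T@np.array([p[0],p[1],1])
def onz(z,u,v,h):
    o,d=ray(z,u,v); return o+d*(h-o[2])/d[2]
def atd(z,u,v):
    o,d=ray(z,u,v); return o+d*float(z['d'][int(round(v)),int(round(u))])
def cloud(z):
    h,w=z['d'].shape
    uu,vv=np.meshgrid(np.arange(w,dtype=float),np.arange(h,dtype=float))
    p=cv2.undistortPoints(np.stack([uu,vv],-1).reshape(-1,1,2),z['camera_matrix'],z['distortion'])[:,0]
    R=cv2.Rodrigues(z['rvec'])[0]
    c=np.c_[p,np.ones(len(p))]*z['d'].reshape(-1,1)
    return ((c-z['tvec'])@R).reshape(h,w,3)
def proj(z,P):
    return cv2.projectPoints(np.array(P,float).reshape(-1,1,3),z['rvec'],z['tvec'],z['camera_matrix'],z['distortion'])[0][:,0]
def crop(z,name,u0,v0,u1,v1,s):
    im=z['im'][v0:v1,u0:u1,::-1]; cv2.imwrite(f"pics/{name}.png",cv2.resize(im,None,fx=s,fy=s,interpolation=cv2.INTER_CUBIC))
E
python3 - <<'E'
from h import *
z=load("a_top"); 
a=z['im'][145:225,130:180,::-1];b=z['im'][145:225,280:370,::-1]
im=np.hstack([cv2.resize(x,None,fx=5.5,fy=5.5,interpolation=cv2.INTER_CUBIC) for x in (a,b)])
im=np.clip(im.astype(float)*1.6,0,255).astype(np.uint8)
cv2.imwrite("pics/b.png",im); print(im.shape)
C=cloud(z)
np.set_printoptions(precision=3,suppress=True)
for u,v in [(150,185),(146,200),(152,165),(330,185),(330,165),(328,205),(330,213),(230,192),(160,190),(350,220),(311,180),(249,192),(211,192),(210,290)]:
    print(u,v,C[v,u])
z=load("a_side")
crop(z,"b2",140,150,340,340,4)
E
```

```text
(440, 770, 3)
150 185 [0.6   0.185 0.05 ]
146 200 [0.565 0.191 0.056]
152 165 [0.649 0.186 0.039]
330 185 [ 0.593 -0.214  0.114]
330 165 [ 0.638 -0.218  0.101]
328 205 [ 0.551 -0.209  0.114]
330 213 [ 0.533 -0.211  0.123]
230 192 [0.591 0.003 0.003]
160 190 [0.593 0.171 0.012]
350 220 [ 0.522 -0.266  0.071]
311 180 [ 0.61  -0.181  0.072]
249 192 [ 0.591 -0.042  0.002]
211 192 [0.588 0.047 0.021]
210 290 [0.365 0.043 0.035]
```

View pics/b.png

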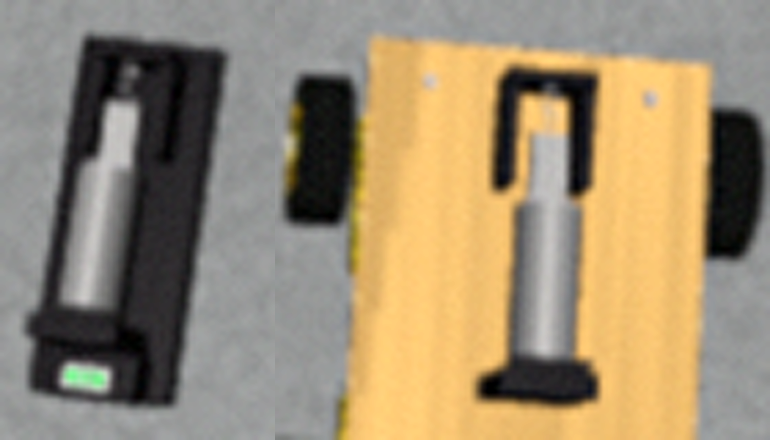

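View pics/b2.png

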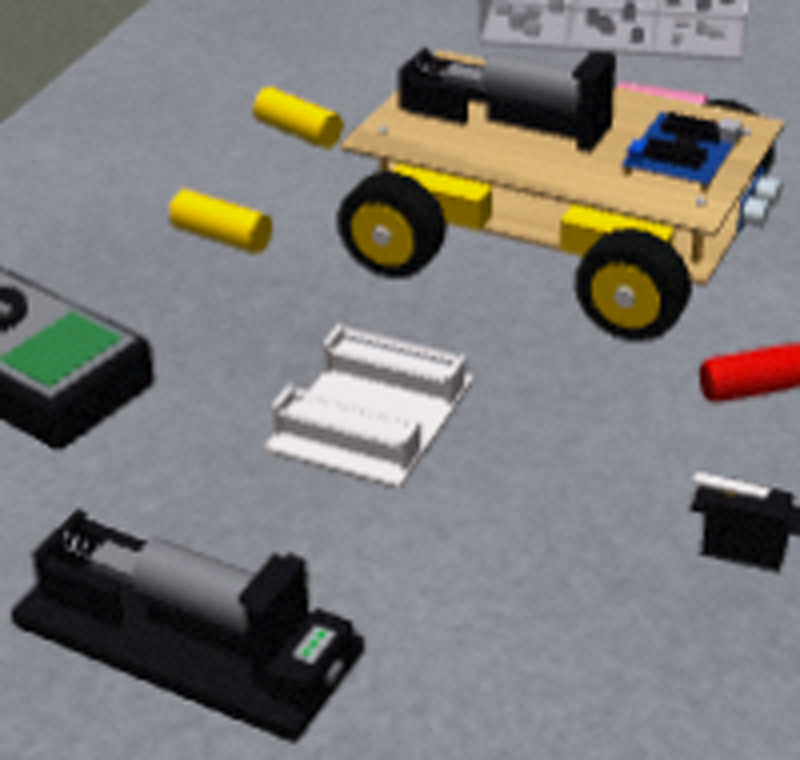

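The plus walls face the robot (−x) in both bays, and the sprung contacts are on the far side. Next I'll fit coarse axes and get the camera-to-tool geometry.

```bash
cat >> h.py <<'E'
from scipy.spatial.transform import Rotation as Ro
np.set_printoptions(precision=4,suppress=True)
E
python3 - <<'E'
from h import *
z=load("a_top"); C=cloud(z)
def axis(box,zlo,zhi):
    u0,v0,u1,v1=box; P=C[v0:v1,u0:u1].reshape(-1,3); im=z['im'][v0:v1,u0:u1].reshape(-1,3).astype(float)
    m=(P[:,2]>zlo)&(P[:,2]<zhi)&(im.max(1)-im.min(1)<25)&(im.mean(1)>55)
    Q=P[m]; c=Q.mean(0); w=np.linalg.svd((Q-c)[:,:2])[2][0]; w*=np.sign(w[0])
    s=(Q-c)[:,:2]@w
    print(len(Q),c,"yaw",np.degrees(np.arctan2(w[1],w[0])),s.min(),s.max(),np.percentile(Q[:,2],[50,90,99]))
axis((320,180,342,210),.095,.125)
axis((138,172,158,205),.038,.062)
zw=load("a_wrist"); R=cv2.Rodrigues(zw['rvec'])[0]; o=-R.T@zw['tvec']
T=Ro.from_quat([0.98404,.177946,-3.9e-5,-9e-4]).as_matrix()
print("cam in tool",T.T@(o-np.array([0.20125,-.53808,.23045])),"\ncam axes in tool (cols)\n",T.T@R.T)
E
```

```text
318 [ 0.5726 -0.2119  0.1124] yaw -4.59050896942211 -0.031502006004289415 0.03447983368979384 [0.1129 0.1152 0.1176]
262 [0.5963 0.1908 0.0516] yaw -6.060806967282437 -0.03240870761953803 0.036325961051877305 [0.0522 0.0548 0.0592]
cam in tool [ 0.0667  0.0012 -0.142 ] 
cam axes in tool (cols)
 [[-0.0004 -0.965  -0.2622]
 [ 1.     -0.0005  0.0003]
 [-0.0005 -0.2622  0.965 ]]
```

>>> {"api": "servo_tool", "payload": {
  "deltas": [0, 0, 0, 0, 0, 8.4, 0, 0, 0, 0, 0, 8.4, 0, 0, 0, 0, 0, 8.4, 3.15, -3.23, 0, 0, 0, 0, 3.15, -3.23, 0, 0, 0, 0, 3.15, -3.23, 0, 0, 0, 0, 3.15, -3.23, 0, 0, 0, 0, 3.15, -3.23, 0, 0, 0, 0, 3.15, -3.23, 0, 0, 0, 0, 3.15, -3.23, 0, 0, 0, 0, 3.15, -3.23, 0, 0, 0, 0, 3.15, -3.23, 0, 0, 0, 0, 3.15, -3.23, 0, 0, 0, 0, 3.15, -3.23, 0, 0, 0, 0, 0, 0, 0, 0, 0, 0],
  "jaw": 6,
  "grip_force": 30
}}

```text
clock: 1.65
position: [0.5941, -0.2074, 0.2245]
ee_rot: [-0.003, 0.999, -0.052, -0.002]
contact_force: [-0.3, 0.4, -0.6]
width: 0.0599
```

```bash
cat >> h.py <<'E'
def snap(n,tag,s=None):
    from rig import eyes,manip
    st=manip.get_state(); cal=eyes.get_calibration(n); im,d=eyes.get_image(n)
    np.savez(f"pics/{tag}.npz",im=im,d=d,**{k:np.array(v) for k,v in cal.items()})
    cv2.imwrite(f"pics/{tag}.png",im[:,:,::-1]); return load(tag)
def pose():
    from rig import manip
    s=manip.get_state(); w,x,y,zz=s['ee_rot']; T=Ro.from_quat([x,y,zz,w]).as_matrix()
    print("t",s['clock'],"pos",s['position'],"yaw",np.degrees(np.arctan2(T[1,0],T[0,0])),"z",T[:,2],"F",s['contact_force'],"w",s['width'])
    return s['position'],T,s
E
python3 -c "
from h import *
pose(); snap('wrist','c_wrist')"
```

```text
t 1.65 pos [ 0.5941 -0.2074  0.2245] yaw -5.988800834200653 z [-0.0039  0.0068 -1.    ] F [-0.3255  0.399  -0.5731] w 0.059867476591316304
```

View pics/c_wrist.png

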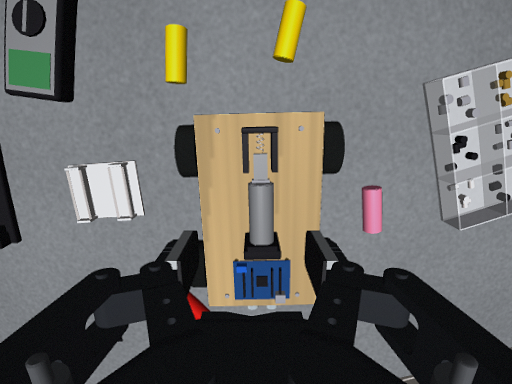

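```bash
python3 - <<'E'
from h import *
z=load("c_wrist"); g=z['im'].astype(float)
im=np.clip(z['im'][110:310,180:340,::-1].astype(float)*1.3,0,255).astype(np.uint8)
cv2.imwrite("pics/c2.png",cv2.resize(im,None,fx=3.7,fy=3.0,interpolation=cv2.INTER_CUBIC))
C=cloud(z)
for v in range(176,262,4): print(v,g[v,240:284:2].mean(-1).astype(int), C[v,261])
E
```

```text
176 [154 154 156 157 156 155 154 161 161 160 161 159 159 158 156 155 153 148
 144 152 160 158] [ 0.6082 -0.2188  0.0995]
180 [153 153 156 157 157 158 130 155 151 139 139 139 141 153 157 145 155 151
 145 151 160 159] [ 0.6045 -0.2184  0.1013]
184 [153 155 156 159  73  80  87  75  60  62  61  62  77  92  87  81  64 154
 144 151 159 157] [ 0.6013 -0.218   0.1057]
188 [151 155 154 158  78  99 117 128 138 152 154 148 137 129 120 106  82 153
 143 152 160 158] [ 0.5998 -0.2175  0.1158]
192 [150 154 156 159 102  99 116 127 136 152 154 148 139 130 120 106  81 154
 142 150 160 159] [ 0.5958 -0.2172  0.1158]
196 [150 153 155 157  95  98 117 127 136 148 153 148 137 131 120 104  80 154
 143 149 160 157] [ 0.5916 -0.2168  0.1153]
200 [152 152 154 157 122  96 115 127 135 149 153 147 136 130 119 106  79 153
 143 150 159 158] [ 0.5875 -0.2164  0.115 ]
204 [153 152 154 157 113  94 115 125 134 148 151 147 136 129 121 107  80 154
 143 148 159 158] [ 0.5833 -0.216   0.1146]
208 [153 153 155 157 151  92 114 126 135 147 151 146 136 131 121 106  81 152
 144 149 159 158] [ 0.5794 -0.2156  0.1151]
212 [153 15
[... 861 characters left out ...]
 82 107 121 130 140 145 144 137 131 123 108  88   0
   4  83 161 157] [ 0.5452 -0.2124  0.1152]
244 [157 153  75  12   8   6  28  97 105 114 117 116 111 107  91  34   6   8
  11  12 167 156] [ 0.5404 -0.2119  0.1146]
248 [156 153  18   9  33  34  31  34  32  32  32  33  32  33  34  32  31  30
  31   7 102 157] [ 0.5402 -0.2117  0.1232]
252 [157 150  18  32  33  33  33  35  34  33  36  35  34  33  35  33  34  34
  33  32  45 160] [ 0.5352 -0.2112  0.1221]
256 [157 155  19  33  30  34  32  33  32  31  31  34  34  31  30  32  32  31
  32  32  45 161] [ 0.5316 -0.2108  0.1237]
260 [119 117 101  86  84  86  83  71  70  71  71  79  75  65  79  78  78  86
  86  75  85  81] [ 0.5016 -0.2093  0.0776]
```

View pics/c2.png

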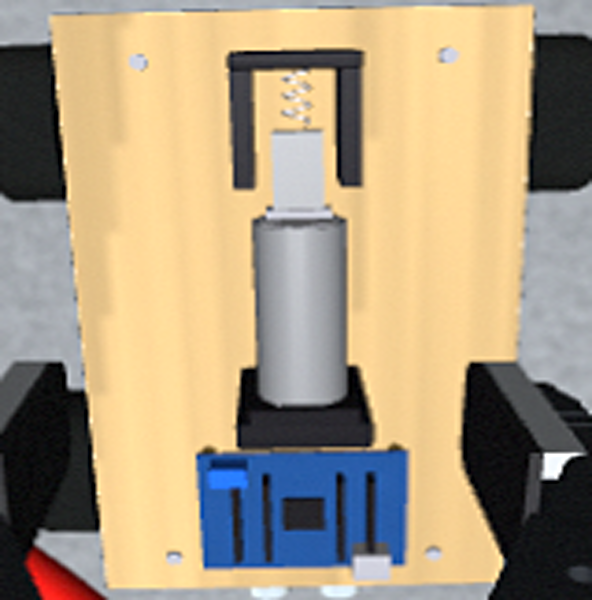

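```bash
cat >> h.py <<'E'
def cellfit(z,v0,v1,uc,half,hc,bg_low=None):
    # midline of the cylinder by silhouette edges (max gradient) per row
    g=cv2.GaussianBlur(z['im'],(0,0),0.8).astype(float).mean(-1); L=[]
    return g
E
python3 - <<'E'
from h import *
z=load("c_wrist"); im=z['im'].astype(float)
# wood is saturated, cell is grey -> saturation mask
sat=im.max(-1)-im.min(-1)
L=[]
for v in range(190,230,2):
    s=sat[v,240:284]; 
    th=30
    grey=np.where(s<th)[0]
    k=np.where(s[22-1:0:-1]>th)[0][0]; a=21-k; # left last wood
    ul=240+a+ (s[a]-th)/(s[a]-s[a+1])
    k=np.where(s[22:]>th)[0][0]; b=22+k
    ur=240+b-(s[b]-th)/(s[b]-s[b-1])
    L.append((v,ul,ur))
L=np.array(L); print(L[::4])
hc=.102
P=[]
for v,ul,ur in L:
    o,d1=ray(z,ul,v);o,d2=ray(z,ur,v)
    d=d1/np.linalg.norm(d1[[0,2]])+d2/np.linalg.norm(d2[[0,2]])
    P.append(o+d*(hc-o[2])/d[2])
    
P=np.array(P); k=np.polyfit(P[:,0],P[:,1],1); print("slope",k,"yaw",np.degrees(np.arctan(k[0])))
for v in(184.5,186,187): print("minus top",onz(z,261,v,.115))
for v in(242,244,245,246): print("lip",onz(z,261,v,.1175),onz(z,261,v,.122))
E
```

```text
[[190.     247.8364 273.2131]
 [198.     248.     273.1833]
 [206.     248.6    273.1833]
 [214.     248.6875 273.1579]
 [222.     248.6866 273.1404]]
slope [-0.0835 -0.1674] yaw -4.775358027729355
minus top [ 0.603  -0.2179  0.115 ]
minus top [ 0.6015 -0.2177  0.115 ]
minus top [ 0.6005 -0.2176  0.115 ]
lip [ 0.544  -0.2122  0.1175] [ 0.5462 -0.2123  0.122 ]
lip [ 0.5418 -0.212   0.1175] [ 0.544  -0.2121  0.122 ]
lip [ 0.5407 -0.2119  0.1175] [ 0.5429 -0.212   0.122 ]
lip [ 0.5396 -0.2118  0.1175] [ 0.5418 -0.2119  0.122 ]
```

```bash
cat >> h.py <<'E'
def go(p,yaw,pitch=0.0):
    """rel move in tool frame to tcp p; yaw=heading of tool x when untilted; pitch=rotation about tool y (deg), positive tilts ... """
    pos,T,s=pose()
    a=np.radians(yaw); T0=np.array([[np.cos(a),np.sin(a),0],[np.sin(a),-np.cos(a),0],[0,0,-1.]])
    Tt=T0@Ro.from_euler('y',pitch,degrees=True).as_matrix()
    rv=np.degrees(Ro.from_matrix(T.T@Tt).as_rotvec())
    print("shift cm (tool now)",(T.T@(np.array(p)-pos))*100,"shift in target frame",(Tt.T@(np.array(p)-pos))*100,"rot deg",rv)
E
python3 -c "
from h import *
go([.569,-.215,.15],-4.8)"
```

```text
t 1.7 pos [ 0.5919 -0.2092  0.2244] yaw -6.048395185547427 z [-0.0066  0.0053 -1.    ] F [ 0.4786 -1.0524 -0.6829] w 0.059940701967477146
shift cm (tool now) [-2.1623  0.8534  7.4503] shift in target frame [-2.2326  0.771   7.4385] rot deg [-0.2656  0.4054 -1.2493]
```

>>> {"api": "servo_tool", "payload": {
  "deltas": [0, 0, 0, -0.27, 0.4, -1.25, -1.1, 0.4, 1.5, 0, 0, 0, -1.1, 0.4, 2, 0, 0, 0, 0, 0, 2, 0, 0, 0, 0, 0, 1.5, 0, 0, 0, 0, 0, 0, 0, 0, 0, 0, 0, 0, 0, 0, 0]
}}

```text
clock: 2.4
position: [0.5608, -0.2224, 0.1531]
ee_rot: [0.002, 0.999, -0.043, -0.001]
contact_force: [-0.6, 0.9, -0.1]
width: 0.0601
```

```bash
python3 -c "
from h import *
go([.569,-.215,.081],-4.8)
snap('wrist','d_wrist')"
```

```text
t 2.4 pos [ 0.5608 -0.2224  0.1531] yaw -4.957433931908143 z [-0.0019 -0.0041 -1.    ] F [-0.5838  0.8566 -0.0778] w 0.06012223171378472
shift cm (tool now) [ 0.7623 -0.834   7.2097] shift in target frame [ 0.7531 -0.8009  7.2144] rot deg [ 0.246   0.0903 -0.1572]
```

View pics/d_wrist.png

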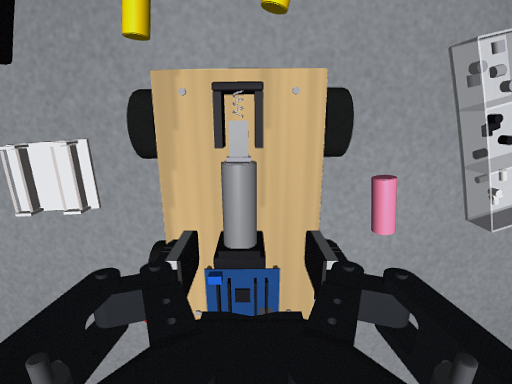

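```bash
cat >> h.py <<'E'
def mid(z,v0,v1,ua,ub,hc,th=30):
    im=z['im'].astype(float); sat=im.max(-1)-im.min(-1); P=[];W=[]
    for v in range(v0,v1,2):
        s=sat[v]; c=(ua+ub)//2
        a=c-1-np.where(s[c-1:0:-1]>th)[0][0]+0; b=c+np.where(s[c:]>th)[0][0]
        ul=a+(s[a]-th)/(s[a]-s[a+1]); ur=b-(s[b]-th)/(s[b]-s[b-1])
        o,d1=ray(z,ul,v);o,d2=ray(z,ur,v); d1/=np.linalg.norm(d1[1:]);d2/=np.linalg.norm(d2[1:]); d=d1+d2
        P.append(o+d*(hc-o[2])/d[2]); W.append(ur-ul)
    P=np.array(P); k=np.polyfit(P[:,0],P[:,1],1); print("line",k,"yaw",np.degrees(np.arctan(k[0])),"w",min(W),max(W)); return k
E
python3 - <<'E'
from h import *
z=load("d_wrist")
k=mid(z,170,228,225,255,.102); print(np.polyval(k,.569))
print(z['im'][155:170,238].mean(-1).astype(int), z['im'][240:254,238].mean(-1).astype(int))
C=cloud(z); print(C[155:170:1,238]); print(C[240:254,238])
E
```

```text
line [-0.08   -0.1694] yaw -4.575146715467034 w 33.415004985044874 35.39577464788735
-0.2149264458970267
[173 163 156 174 173 176 148  61  92 130 152 171 168 169 168] [150 149 150 150 150 150 150 155 105   2   7  29  35  35]
[[ 0.6064 -0.2176  0.0996]
 [ 0.6056 -0.2175  0.0991]
 [ 0.6048 -0.2174  0.0984]
 [ 0.6045 -0.2176  0.1022]
 [ 0.6037 -0.2174  0.1011]
 [ 0.6028 -0.2173  0.0997]
 [ 0.6023 -0.2173  0.1015]
 [ 0.602  -0.2174  0.1044]
 [ 0.6018 -0.2175  0.108 ]
 [ 0.6017 -0.2178  0.1128]
 [ 0.6015 -0.2179  0.1159]
 [ 0.6008 -0.2178  0.1157]
 [ 0.6001 -0.2177  0.1153]
 [ 0.5993 -0.2176  0.1148]
 [ 0.5986 -0.2175  0.1149]]
[[ 0.5465 -0.2123  0.115 ]
 [ 0.5458 -0.2122  0.1152]
 [ 0.5446 -0.2121  0.1143]
 [ 0.544  -0.212   0.1146]
 [ 0.5439 -0.2121  0.1161]
 [ 0.5425 -0.2119  0.115 ]
 [ 0.5422 -0.2119  0.1161]
 [ 0.5409 -0.2117  0.115 ]
 [ 0.5416 -0.2119  0.1181]
 [ 0.5415 -0.212   0.1195]
 [ 0.5418 -0.2121  0.1216]
 [ 0.5412 -0.2121  0.122 ]
 [ 0.5408 -0.212   0.1227]
 [ 0.54   -0.212   0.1227]]
```

>>> {"api": "servo_tool", "payload": {
  "deltas": [0.4, -0.4, 0.5, 0.25, 0.1, -0.1, 0.35, -0.4, 0.5, 0, 0, 0, 0, 0, 1, 0, 0, 0, 0, 0, 0, 0, 0, 0, 0, 0, 0, 0, 0, 0],
  "jaw": 5
}}

```text
clock: 2.95
position: [0.5711, -0.2154, 0.134]
ee_rot: [0.001, 0.999, -0.042, 0.002]
contact_force: [-0.1, 0.4, -0.9]
width: 0.05
```

```bash
python3 -c "
from h import *
go([.569,-.215,.081],-4.7)"
```

```text
t 2.95 pos [ 0.5711 -0.2154  0.134 ] yaw -4.833409214453775 z [ 0.0046 -0.0019 -1.    ] F [-0.0648  0.3747 -0.8753] w 0.05001964770840384
shift cm (tool now) [-0.2364 -0.0283  5.3013] shift in target frame [-0.211  -0.0208  5.3024] rot deg [ 0.0866 -0.2732 -0.1336]
```

>>> {"api": "servo_tool", "payload": {
  "deltas": [-0.1, 0, 1.2, 0, -0.27, 0, -0.1, 0, 1.3, 0, 0, 0, 0, 0, 1.3, 0, 0, 0, 0, 0, 1, 0, 0, 0, 0, 0, 0.4, 0, 0, 0, 0, 0, 0, 0, 0, 0, 0, 0, 0, 0, 0, 0]
}}

```text
clock: 3.65
position: [0.5689, -0.215, 0.0777]
ee_rot: [0.001, 0.999, -0.042, -0.001]
contact_force: [-0.3, 0.1, 0.1]
width: 0.0497
```

```bash
python3 -c "
from h import *
go([.569,-.215,.081],-4.7)"
```

```text
t 3.65 pos [ 0.5689 -0.215   0.0777] yaw -4.788478051431756 z [-0.0016 -0.0014 -1.    ] F [-0.3168  0.0684  0.0516] w 0.049674346609553374
shift cm (tool now) [ 0.0085 -0.0023 -0.3317] shift in target frame [ 0.009  -0.0027 -0.3317] rot deg [ 0.088   0.0874 -0.0884]
```

>>> {"api": "servo_tool", "payload": {
  "deltas": [0, 0, -0.3, 0, 0, 0, 0, 0, 0, 0, 0, 0, 0, 0, 0, 0, 0, 0, 0, 0, 0, 0, 0, 0, 0, 0, 0, 0, 0, 0, 0, 0, 0, 0, 0, 0],
  "jaw": 1.5,
  "grip_force": 35
}}

```text
clock: 4.25
position: [0.5696, -0.2141, 0.0821]
ee_rot: [0.0, 0.999, -0.042, 0.0]
contact_force: [0.9, 0.5, -2.4]
width: 0.0253
```

```bash
python3 -c "
from h import *
go([.569,-.215,.081],-4.7)"
```

```text
t 4.25 pos [ 0.5696 -0.2141  0.0821] yaw -4.817972375781826 z [ 0.0004 -0.0001 -1.    ] F [ 0.8651  0.5171 -2.4062] w 0.025295252373106022
shift cm (tool now) [-0.0506  0.0963  0.1106] shift in target frame [-0.0507  0.0962  0.1106] rot deg [ 0.0053 -0.0223 -0.118 ]
```

>>> {"api": "servo_tool", "payload": {
  "deltas": [0, 0, -0.12, 0, 0, 0, 0.2, 0, 0, 0, 0, 0, 0.2, 0, 0, 0, 0, 0, 0.15, 0, 0, 0, 0, 0, 0, 0, 0, 0, 0, 0]
}}

```text
clock: 4.75
position: [0.5707, -0.2142, 0.0829]
ee_rot: [-0.0, 0.999, -0.042, -0.005]
contact_force: [-4.0, 0.7, 0.6]
width: 0.0247
```

```bash
python3 -c "
from h import *
go([.575,-.215,.083],-4.7)
z=snap('wrist','e_wrist'); crop(z,'e2',170,60,330,300,2.5)"
```

```text
t 4.75 pos [ 0.5707 -0.2142  0.0829] yaw -4.773064032842846 z [-0.0096  0.0013 -1.    ] F [-4.0325  0.6623  0.6041] w 0.024703141458051716
shift cm (tool now) [ 0.4369  0.0459 -0.0108] shift in target frame [ 0.4369  0.0465 -0.0065] rot deg [-0.0269  0.5569 -0.0732]
```

View pics/e2.png

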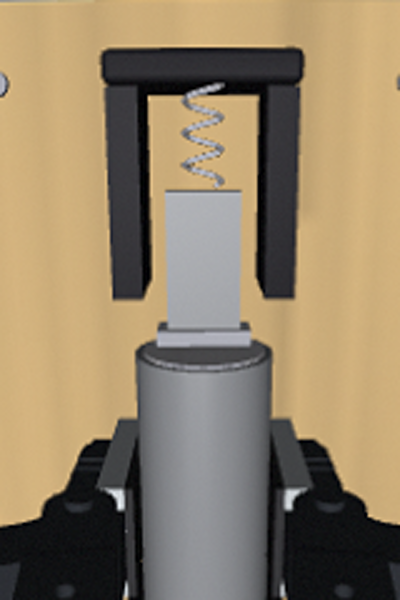

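>>> {"api": "servo_tool", "payload": {
  "deltas": [0.35, 0, -0.05, 0, 0.3, 0, 0.35, 0, 0, 0, 0.2, 0, 0.3, 0, 0, 0, 0, 0]
}}

```text
clock: 5.1
position: [0.5749, -0.2145, 0.0825]
ee_rot: [-0.001, 0.999, -0.041, -0.007]
contact_force: [-13.3, -1.3, 6.1]
width: 0.0251
```

```bash
python3 -c "
from h import *
go([.575,-.215,.083],-4.7)"
```

```text
t 5.1 pos [ 0.5749 -0.2145  0.0825] yaw -4.707117823145703 z [-0.0134  0.0021 -0.9999] F [-13.3058  -1.3408   6.0635] w 0.025128609542173858
shift cm (tool now) [ 0.0131  0.0529 -0.0526] shift in target frame [ 0.0138  0.0529 -0.0524] rot deg [-0.058   0.7771 -0.0075]
```

>>> {"api": "servo_tool", "payload": {
  "deltas": [0.15, 0, -0.3, 0, 0, 0, 0.15, 0, -0.4, 0, 0, 0, 0.05, 0, -0.5, 0, 0, 0]
}}

```text
clock: 5.4
position: [0.5739, -0.2136, 0.0914]
ee_rot: [-0.002, 0.999, -0.041, -0.013]
contact_force: [-4.5, 1.4, -3.4]
width: 0.0248
```

```bash
python3 -c "
from h import *
go([.575,-.215,.2],-4.7)
z=snap('wrist','f_wrist'); crop(z,'f2',170,60,330,300,2.5)
z=snap('side','f_side'); crop(z,'f3',200,120,360,220,4)"
```

```text
t 5.4 pos [ 0.5739 -0.2136  0.0914] yaw -4.693100747497806 z [-0.0253  0.0059 -0.9997] F [-4.4849  1.3886 -3.4036] w 0.02483817393277983
shift cm (tool now) [ -0.16     0.0891 -10.8619] shift in target frame [  0.1187   0.1303 -10.862 ] rot deg [-0.2174  1.4699  0.0041]
```

View pics/f2.png

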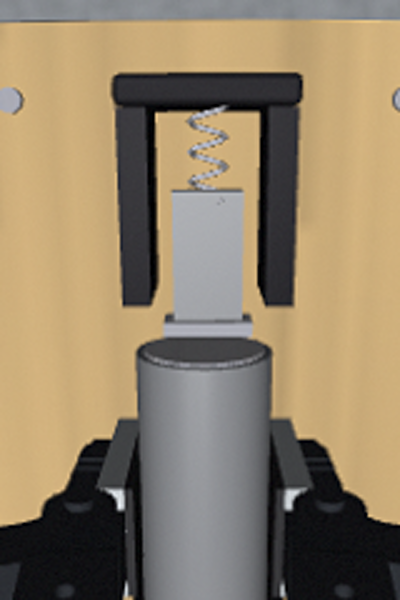

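View pics/f3.png

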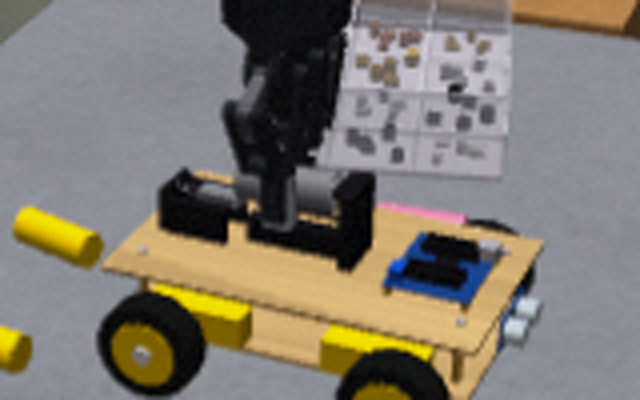

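>>> {"api": "servo_tool", "payload": {
  "deltas": [0.1, 0, -0.6, 0, 0.5, 0, 0, 0, -1, 0, 0.5, 0, 0, 0, -2, 0, 0.4, 0, 0, 0, -3, 0, 0, 0, 0, 0, -1, 0, 0, 0, 0, 0, 0, 0, 0, 0]
}}

```text
clock: 6.1
position: [0.5868, -0.2167, 0.1778]
ee_rot: [0.002, 0.999, -0.041, 0.015]
contact_force: [-0.3, -0.1, -1.1]
width: 0.0248
```

```bash
python3 -c "
from h import *
go([.60,0,.2],-4.7)
z=snap('wrist','g_wrist')
z=snap('top','g_top'); crop(z,'g3',120,130,360,290,3)
z=snap('side','g_side'); crop(z,'g4',120,60,360,330,2)"
```

```text
t 6.1 pos [ 0.5868 -0.2167  0.1778] yaw -4.731617969186264 z [ 0.0308 -0.0046 -0.9995] F [-0.2691 -0.091  -1.0663] w 0.024822445833019503
shift cm (tool now) [ -0.4071 -21.6966  -2.2738] shift in target frame [ -0.4642 -21.7014  -2.2167] rot deg [ 0.115  -1.7779 -0.0334]
```

View pics/g_wrist.png

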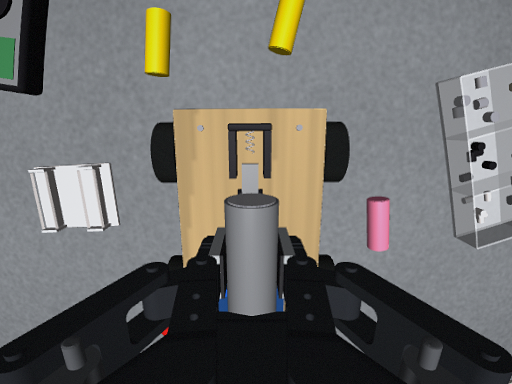

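View pics/g3.png

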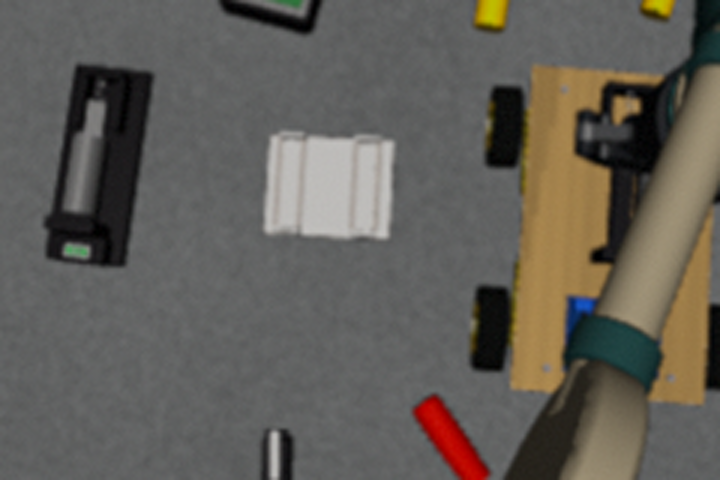

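View pics/g4.png

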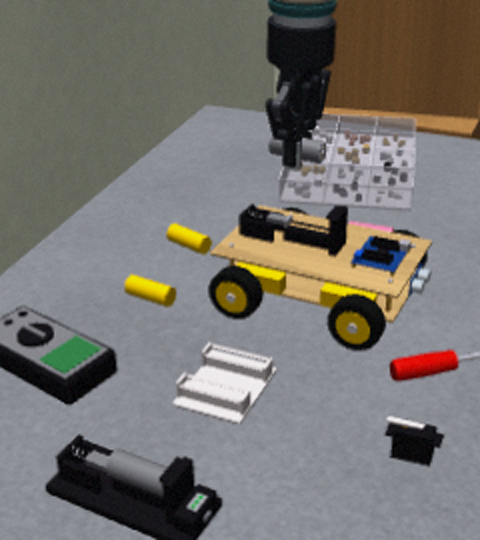

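```bash
python3 - <<'E'
from h import *
for n,box in (("g_top",(195,165,265,220)),("g_wrist",(20,150,130,245))):
    z=load(n); C=cloud(z); u0,v0,u1,v1=box
    im=z['im'][v0:v1,u0:u1].astype(float)
    m=((im.mean(-1)>150)).astype(np.uint8)
    cs=max(cv2.findContours(m,0,2)[0],key=cv2.contourArea)+np.array([u0,v0])
    r=cv2.minAreaRect(cs.astype(np.float32)); print(n,r)
    P=C[v0:v1,u0:u1][m>0]; hi=P[P[:,2]>.018]
    print("all",P.min(0),P.max(0),"hi",np.percentile(hi[:,2],[5,50,95]))
    # boundary points: use low-height points to get the base outline
    Q=P[:,:2].astype(np.float32); r=cv2.minAreaRect(Q); print("ground rect",r)
    for s in (1,-1):
        pass
    # ridges in y histogram
    h,e=np.histogram(hi[:,1],bins=30); print(list(zip(h,(e[:-1]*1000).astype(int))))
    z['im']
z=load("g_wrist"); crop(z,'g5',10,140,140,250,5.5)
E
```

```text
g_top ((228.96267700195312, 191.78395080566406), (41.19142150878906, 32.391868591308594), 2.726311206817627)
all [ 0.4843 -0.0559 -0.0016] [0.632  0.0562 0.8659] hi [0.0183 0.0212 0.0249]
ground rect ((0.5577182769775391, 0.0026148371398448944), (0.1555389165878296, 0.10509804636240005), 4.5259528160095215)
[(np.int64(3), np.int64(-55)), (np.int64(0), np.int64(-52)), (np.int64(0), np.int64(-49)), (np.int64(0), np.int64(-45)), (np.int64(0), np.int64(-42)), (np.int64(9), np.int64(-38)), (np.int64(27), np.int64(-35)), (np.int64(20), np.int64(-31)), (np.int64(8), np.int64(-28)), (np.int64(8), np.int64(-24)), (np.int64(16), np.int64(-21)), (np.int64(29), np.int64(-18)), (np.int64(29), np.int64(-14)), (np.int64(0), np.int64(-11)), (np.int64(0), np.int64(-7)), (np.int64(0), np.int64(-4)), (np.int64(0), np.int64(0)), (np.int64(0), np.int64(2)), (np.int64(0), np.int64(5)), (np.int64(0), np.int64(9)), (np.int64(0), np.int64(12)), (np.int64(0), np.int64(16)), (np.int64(0), np.int64(19)), (np.int64(22), np.int64(23)), (np.int64(26), np.int64(26)), (np.int64(11), np.int64(30)), (np.int64(11), np.
[... 628 characters left out ...]
 (np.int64(0), np.int64(-159)), (np.int64(0), np.int64(-150)), (np.int64(0), np.int64(-142)), (np.int64(0), np.int64(-133)), (np.int64(0), np.int64(-124)), (np.int64(0), np.int64(-115)), (np.int64(0), np.int64(-106)), (np.int64(0), np.int64(-97)), (np.int64(0), np.int64(-88)), (np.int64(0), np.int64(-79)), (np.int64(0), np.int64(-70)), (np.int64(0), np.int64(-61)), (np.int64(0), np.int64(-52)), (np.int64(138), np.int64(-43)), (np.int64(95), np.int64(-34)), (np.int64(214), np.int64(-26)), (np.int64(54), np.int64(-17)), (np.int64(0), np.int64(-8)), (np.int64(0), np.int64(0)), (np.int64(0), np.int64(9)), (np.int64(158), np.int64(18)), (np.int64(65), np.int64(27)), (np.int64(204), np.int64(36))]
```

View pics/g5.png

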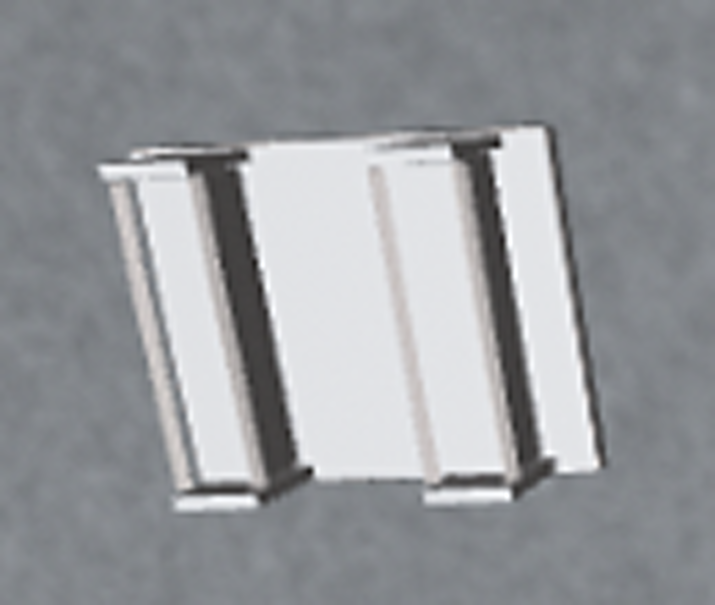

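```bash
python3 - <<'E'
from h import *
for n,box in (("a_top",(195,165,265,220)),("g_top",(195,165,265,220)),("g_wrist",(20,150,130,245))):
    z=load(n); C=cloud(z); u0,v0,u1,v1=box
    im=z['im'][v0:v1,u0:u1].astype(float); P=C[v0:v1,u0:u1]; 
    P=P[(im.mean(-1)>100)&(abs(P[...,0]-.59)<.07)&(abs(P[...,1])<.1)]
    A=P[(P[:,2]>-.01)&(P[:,2]<.04)&(abs(P[:,1])<.07)]
    w=A[A[:,2]>.0025]
    print(n)
    for lo,hi in((-.06,-.0),(.005,.07)):
        h=A[(A[:,2]>.017)&(A[:,2]<.03)&(A[:,1]>lo)&(A[:,1]<hi)]
        r=cv2.minAreaRect(h[:,:2].astype(np.float32)); print(len(h),"rect",r,"mean",h.mean(0))
# pixel corners in g_wrist of right groove end plates top (z=.025) and base
z=load("g_wrist")
f=lambda x,y,h: onz(z,10+x/5.5,140+y/5.5,h)
for q in ((378,152),(450,155),(428,497),(512,493)): print("plate right",f(*q,.025))
for q in ((100,172),(188,172),(178,505),(258,503)): print("plate left",f(*q,.025))
for q in ((550,128),(603,468)): print("base",f(*q,.005))
E
```

```text
a_top
190 rect ((0.5910629034042358, -0.023985035717487335), (0.02215021476149559, 0.07693324983119965), 87.87042999267578) mean [ 0.5913 -0.0239  0.0206]
195 rect ((0.5929918885231018, 0.03584535792469978), (0.022397436201572418, 0.07688331604003906), 87.85826110839844) mean [0.5942 0.0359 0.0206]
g_top
192 rect ((0.5908701419830322, -0.023912498727440834), (0.022231195122003555, 0.07703602313995361), 87.58541107177734) mean [ 0.5914 -0.0238  0.0207]
205 rect ((0.593084454536438, 0.0361420214176178), (0.022366996854543686, 0.07670138031244278), 87.95177459716797) mean [0.5942 0.0359 0.0204]
g_wrist
800 rect ((0.5901252031326294, -0.026824260130524635), (0.022864092141389847, 0.07950806617736816), 86.3857421875) mean [ 0.5908 -0.0264  0.0205]
669 rect ((0.5927034020423889, 0.03261129558086395), (0.022594088688492775, 0.07809057831764221), 87.65501403808594) mean [0.5945 0.0335 0.0207]
plate right [ 0.6284 -0.0232  0.025 ]
plate right [ 0.6264 -0.0388  0.025 ]
plate right [ 0.5527 -0.0168  0.025 ]
plate right [ 0.5522 -0.0362  0.025 ]
plate left [0.6302 0.0408 0.025 ]
plate left [0.6283 0.0203 0.025 ]
plate left [0.555  0.0432 0.025 ]
plate left [0.5542 0.0236 0.025 ]
base [ 0.6286 -0.0505  0.005 ]
base [ 0.5501 -0.0469  0.005 ]
```

```bash
cat >> h.py <<'E'
def inhand(tag,T,pos,half=0.003):
    z=load(tag); C=cloud(z).reshape(-1,3); Q=(C-pos)@T
    m=(abs(Q[:,1])<half)&(Q[:,2]<0.0)&(Q[:,2]>-.05)&(abs(Q[:,0])<.06)&(z['d'].reshape(-1)>0)
    Q=Q[m]; o=Q[np.argsort(-Q[:,0])]
    return o
E
python3 - <<'E'
from h import *
pos,T,s=pose()
o=inhand("g_wrist",T,pos)
top=o[o[:,2]<-.028]
print(o[:10]); print("minus end x",np.percentile(top[:,0],[90,95,99,100]),"slope",np.polyfit(top[:,0],top[:,2],1),"min x",top[:,0].min())
go([.591,-.025,.12],-2)
E
```

```text
t 6.25 pos [ 0.5847 -0.2158  0.1747] yaw -4.734868515685941 z [ 0.0243 -0.0018 -0.9997] F [ 0.4462  0.6471 -1.6982] w 0.024645978133798322
[[ 0.0351 -0.0012 -0.0153]
 [ 0.0351  0.0003 -0.021 ]
 [ 0.035   0.0023 -0.0226]
 [ 0.035   0.0008 -0.0188]
 [ 0.035   0.0004 -0.0225]
 [ 0.035  -0.0016 -0.0225]
 [ 0.035  -0.0019 -0.0293]
 [ 0.035  -0.0015 -0.0259]
 [ 0.035   0.0026 -0.0309]
 [ 0.035  -0.     -0.034 ]]
minus end x [0.0321 0.0342 0.0348 0.035 ] slope [ 0.0107 -0.0359] min x -0.020935869991236936
t 6.25 pos [ 0.5847 -0.2158  0.1747] yaw -4.734868515685941 z [ 0.0243 -0.0018 -0.9997] F [ 0.4462  0.6471 -1.6982] w 0.024645978133798322
shift cm (tool now) [ -1.0794 -19.0652   5.4501] shift in target frame [ -0.0356 -19.0901   5.4699] rot deg [ 0.0187 -1.3956 -2.7346]
```

>>> {"api": "servo_tool", "payload": {
  "deltas": [0, -2, 0, 0, -1.4, -2.7, 0, -4, 0.5, 0, 0, 0, 0, -4, 0.5, 0, 0, 0, 0, -4, 1, 0, 0, 0, 0, -3.5, 1, 0, 0, 0, 0, -1.3, 1, 0, 0, 0, 0, 0, 0.5, 0, 0, 0, 0, 0, 0, 0, 0, 0, 0, 0, 0, 0, 0, 0]
}}

```text
clock: 7.15
position: [0.588, -0.0243, 0.1157]
ee_rot: [-0.0, 1.0, -0.019, -0.008]
contact_force: [1.0, -0.3, -0.9]
width: 0.0252
```

```bash
python3 -c "
from h import *
p,T,s=pose()
z=snap('wrist','i_wrist')
go([.591,-.025,.05],-2)"
```

```text
t 7.15 pos [ 0.588  -0.0243  0.1157] yaw -2.152700992035915 z [-0.0168  0.0012 -0.9999] F [ 1.0132 -0.2922 -0.908 ] w 0.025153737234924582
t 7.2 pos [ 0.588  -0.0245  0.1158] yaw -2.178140897828192 z [-0.0167  0.0011 -0.9999] F [ 0.8105  0.22   -0.7831] w 0.02498589350713245
shift cm (tool now) [0.4126 0.0374 6.5746] shift in target frame [0.3025 0.035  6.5806] rot deg [-0.0305  0.9579 -0.1784]
```

View pics/i_wrist.png

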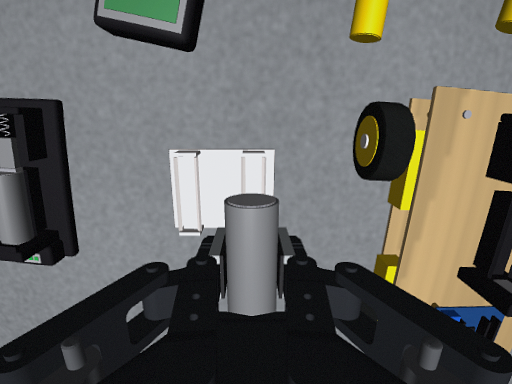

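```bash
python3 - <<'E'
from h import *
z=load("i_wrist"); crop(z,'i2',160,140,300,245,5)
C=cloud(z)
P=C[140:245,160:300].reshape(-1,3)
A=P[(P[:,2]>.017)&(P[:,2]<.03)]
for lo,hi in((-.06,-.0),(.005,.07)):
    h=A[(A[:,1]>lo)&(A[:,1]<hi)]; print(cv2.minAreaRect(h[:,:2].astype(np.float32)),h.min(0),h.max(0))
p,T,s=pose(); o=inhand("i_wrist",T,p); top=o[o[:,2]<-.028]; print(o[:4],np.polyfit(top[:,0],top[:,2],1))
E
```

```text
((0.6099831461906433, -0.027584202587604523), (0.021975845098495483, 0.03805061802268028), 87.37577056884766) [ 0.5907 -0.0385  0.017 ] [ 0.6294 -0.0159  0.0258]
((0.5930612087249756, 0.03337566554546356), (0.022825710475444794, 0.07759080827236176), 88.04231262207031) [0.5541 0.021  0.017 ] [0.6322 0.0459 0.0261]
t 7.2 pos [ 0.588  -0.0245  0.1158] yaw -2.178140897828192 z [-0.0167  0.0011 -0.9999] F [ 0.8105  0.22   -0.7831] w 0.02498589350713245
[[ 0.033   0.003  -0.0326]
 [ 0.033   0.0028 -0.0197]
 [ 0.0329 -0.001  -0.0176]
 [ 0.0328  0.0013 -0.0275]] [ 0.0075 -0.0329]
```

View pics/i2.png

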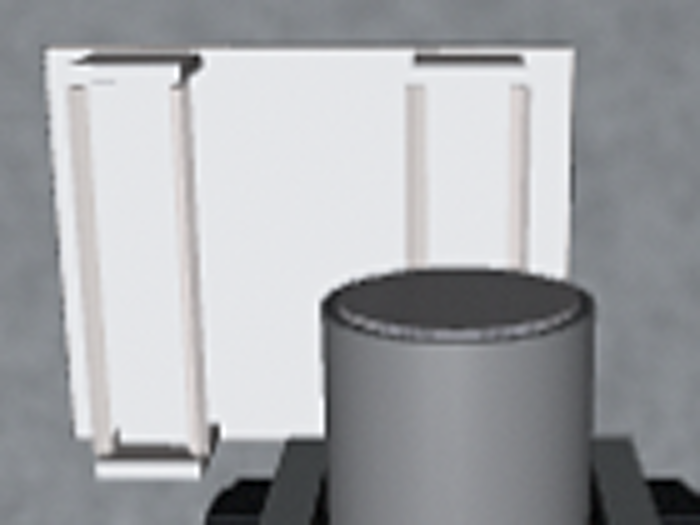

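>>> {"api": "servo_tool", "payload": {
  "deltas": [0.15, 0.13, 1, 0, 0.95, -0.2, 0.15, 0.13, 2, 0, 0, 0, 0, 0, 3, 0, 0, 0, 0, 0, 2, 0, 0, 0, 0, 0, 0.5, 0, 0, 0, 0, 0, 0, 0, 0, 0, 0, 0, 0, 0, 0, 0]
}}

```text
clock: 7.9
position: [0.5972, -0.0379, 0.0339]
ee_rot: [0.002, 1.0, -0.023, 0.007]
contact_force: [0.5, 0.7, -0.7]
width: 0.0252
```

```bash
python3 -c "
from h import *
z=snap('wrist','j_wrist')
go([.591,-.027,.0135],-2); crop(z,'j2',130,60,330,300,2.5)"
```

```text
t 7.95 pos [ 0.5974 -0.0379  0.0341] yaw -2.57484433001066 z [ 0.0145 -0.0046 -0.9999] F [ 0.2631  0.1631 -0.5031] w 0.024821960719915975
shift cm (tool now) [-0.7191 -1.0682  2.0502] shift in target frame [-0.6782 -1.0669  2.0648] rot deg [ 0.2328 -0.8406 -0.5765]
```

View pics/j2.png

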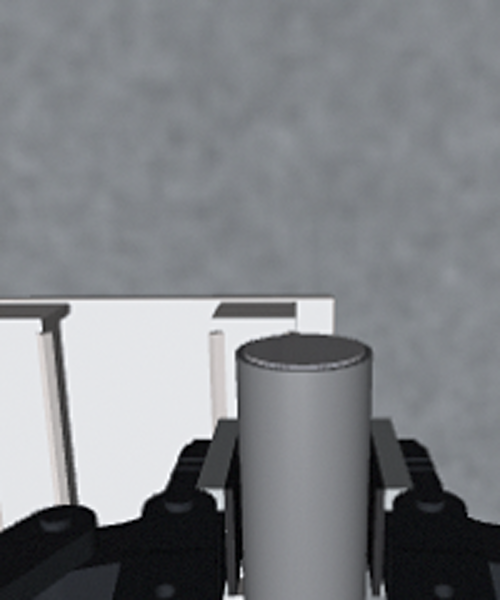

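>>> {"api": "servo_tool", "payload": {
  "deltas": [-0.35, -0.5, 0, 0.2, -0.8, -0.5, -0.3, -0.45, 0, 0, 0, 0, 0, 0, 0, 0, 0, 0, 0, 0, 0, 0, 0, 0, 0, 0, 0, 0, 0, 0]
}}

```text
clock: 8.45
position: [0.5928, -0.0272, 0.0375]
ee_rot: [0.001, 1.0, -0.017, 0.003]
contact_force: [0.5, 0.1, -0.9]
width: 0.0247
```

```bash
python3 -c "
from h import *
go([.591,-.027,.0135],-2)"
```

```text
t 8.45 pos [ 0.5928 -0.0272  0.0375] yaw -1.9943278340767934 z [ 0.0055 -0.0012 -1.    ] F [ 0.4945  0.1087 -0.8893] w 0.02473788688902778
shift cm (tool now) [-0.1919 -0.0142  2.4038] shift in target frame [-0.1785 -0.0119  2.4048] rot deg [ 0.0551 -0.32    0.0055]
```

>>> {"api": "servo_tool", "payload": {
  "deltas": [-0.15, 0, 0.6, 0, -0.3, 0, 0, 0, 0.7, 0, 0, 0, 0, 0, 0.5, 0, 0, 0, 0, 0, 0.1, 0, 0, 0, 0, 0, 0, 0, 0, 0, 0, 0, 0, 0, 0, 0]
}}

```text
clock: 9.05
position: [0.5907, -0.0271, 0.0159]
ee_rot: [0.0, 1.0, -0.017, -0.001]
contact_force: [0.4, 0.5, -0.9]
width: 0.0248
```

```bash
python3 -c "
from h import *
z=snap('wrist','k_wrist')
go([.591,-.027,.0135],-2); crop(z,'k2',130,60,330,300,2.5)"
```

```text
t 9.1 pos [ 0.5907 -0.0272  0.016 ] yaw -1.9922116593853842 z [-0.0017 -0.0009 -1.    ] F [ 0.0342 -0.5219 -1.3344] w 0.025059751356694242
shift cm (tool now) [ 0.0265 -0.0197  0.2487] shift in target frame [ 0.0261 -0.0195  0.2488] rot deg [0.0524 0.0943 0.0078]
```

View pics/k2.png

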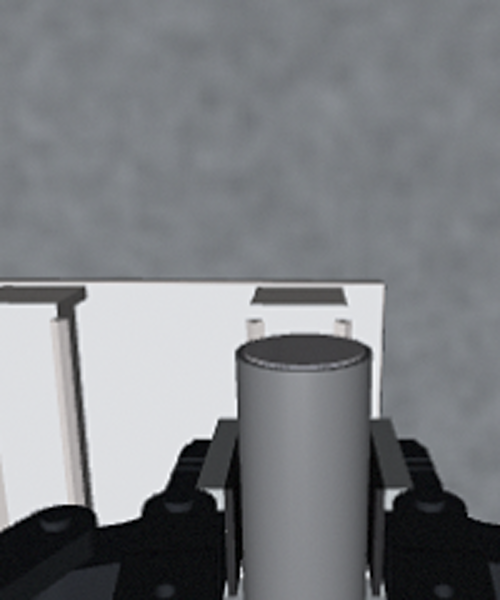

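>>> {"api": "servo_tool", "payload": {
  "deltas": [0, 0, 0.15, 0, 0, 0, 0, 0, 0.15, 0, 0, 0, 0, 0, 0, 0, 0, 0]
}}

```text
clock: 9.4
position: [0.5912, -0.0272, 0.0134]
ee_rot: [0.0, 1.0, -0.017, -0.0]
contact_force: [-0.2, 0.6, -0.9]
width: 0.025
```

>>> {"api": "servo_tool", "payload": {
  "deltas": [0, 0, 0, 0, 0, 0, 0, 0, 0, 0, 0, 0, 0, 0, 0, 0, 0, 0, 0, 0, 0, 0, 0, 0],
  "jaw": 4.6
}}

```text
clock: 9.8
position: [0.5919, -0.0274, 0.0141]
ee_rot: [0.001, 1.0, -0.017, 0.001]
contact_force: [0.0, -0.5, -0.4]
width: 0.046
```

```bash
python3 -c "
from h import *
z=snap('wrist','l_wrist')
go([.591,-.027,.0135],-2); crop(z,'l2',130,60,330,300,2.5)"
```

```text
t 9.85 pos [ 0.5919 -0.0274  0.0141] yaw -1.9975121526243085 z [ 0.0013 -0.0013 -1.    ] F [ 0.1535 -0.8489  0.7278] w 0.04594922566915875
shift cm (tool now) [-0.0932 -0.0355  0.0595] shift in target frame [-0.0931 -0.0354  0.0596] rot deg [ 0.0726 -0.0798  0.0024]
```

View pics/l2.png

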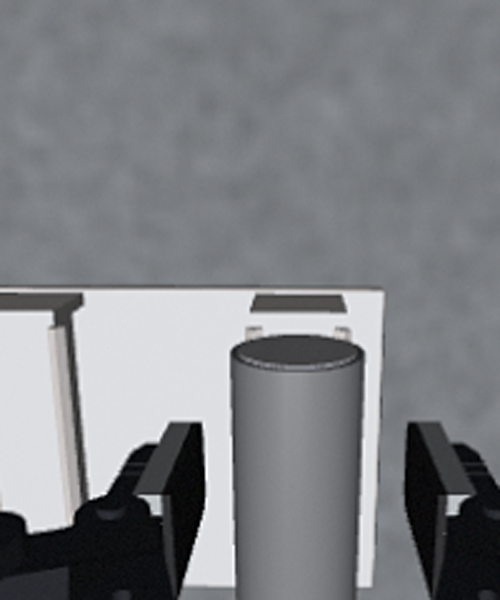

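>>> {"api": "servo_tool", "payload": {
  "deltas": [0, 0, -1, 0, 0, 0, 0, 0, -3, 0, 0, 0, 0, 0, -4, 0, 0, 0, 0, 0, -4, 0, 0, 0, 0, -2, -2, 0, 0, 4, 0, -4, 0, 0, 0, 0, 0, -4, 0, 0, 0, 0, 0, -4, 0, 0, 0, 0, 0, -4, 0, 0, 0, 0, 0, -2, 0, 0, 0, 0, 0, 0, 0, 0, 0, 0, 0, 0, 0, 0, 0, 0, 0, 0, 0, 0, 0, 0],
  "jaw": 5.5
}}

```text
clock: 11.15
position: [0.6144, 0.177, 0.1702]
ee_rot: [0.0, 0.998, -0.055, 0.006]
contact_force: [0.1, 0.0, 0.7]
width: 0.055
```

```bash
python3 -c "
from h import *
pose()
z=snap('wrist','m_wrist')
go([.597,.188,.12],-6)"
```

```text
t 11.15 pos [0.6144 0.177  0.1702] yaw -6.341862932933497 z [ 0.0125 -0.0012 -0.9999] F [0.1053 0.0402 0.7391] w 0.05501070925149704
t 11.2 pos [0.6144 0.1767 0.1702] yaw -6.371198817018954 z [ 0.0125 -0.0012 -0.9999] F [-0.1154 -0.4693 -0.756 ] w 0.055278921405693834
shift cm (tool now) [-1.9186 -0.9276  4.9962] shift in target frame [-1.8496 -0.9405  5.0198] rot deg [-0.0079 -0.7212 -0.3711]
```

View pics/m_wrist.png

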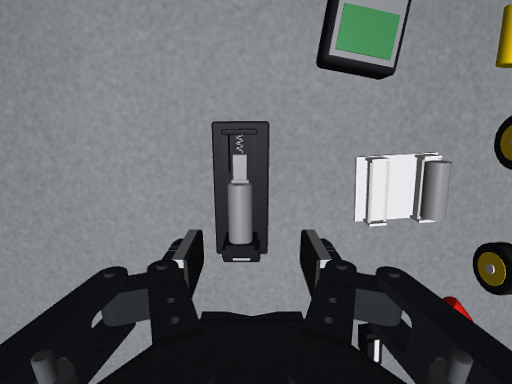

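```bash
cat >> h.py <<'E'
def cellcloud(tag,hc,x0,x1,y0,y1):
    z=load(tag); C=cloud(z).reshape(-1,3)
    m=(C[:,0]>x0)&(C[:,0]<x1)&(C[:,1]>y0)&(C[:,1]<y1)&(C[:,2]>hc+.002)&(C[:,2]<hc+.016)
    return C[m]
E
python3 - <<'E'
from h import *
z=load("m_wrist"); C=cloud(z)
g=z['im'].mean(-1)
print(g[200,215:270].astype(int)); print(g[230,215:270].astype(int))
print(np.c_[g[176:190,240],C[176:190,240]]); print(np.c_[g[238:252,240],C[238:252,240]])
crop(z,'m2',200,110,280,270,3.7)
E
```

```text
[ 32  42  45  44  45  46  43  45  46  46  45  46  51  88 106 116 125 130
 136 140 147 153 158 162 165 159 152 144 141 138 131 126 120 112 105  93
  77  49  43  46  45  43  44  43  43  45  44  43  44  45  43  40  27  73
 152]
[100  27  37  41  41  40  41  40  40  42  40  41  40  51  96 110 119 126
 133 137 141 147 152 154 156 155 151 146 141 137 133 129 122 115 107  95
  79  49  38  40  39  39  40  39  39  41  40  39  36  38  37  25  48 117
 142]
[[172.       0.6316   0.1862   0.0385]
 [171.       0.6305   0.1864   0.0379]
 [172.3333   0.6296   0.1864   0.0387]
 [160.       0.6284   0.1866   0.038 ]
 [158.       0.6275   0.1867   0.0387]
 [180.       0.6268   0.1867   0.0409]
 [159.       0.6257   0.1869   0.0403]
 [102.3333   0.6247   0.187    0.0407]
 [ 63.3333   0.6246   0.1868   0.0452]
 [105.3333   0.6246   0.1866   0.0502]
 [152.6667   0.6241   0.1865   0.0529]
 [162.3333   0.6236   0.1865   0.0553]
 [159.6667   0.6225   0.1867   0.0545]
 [158.6667   0.6214   0.1868   0.0544]]
[[153.       0.5693   0.1932   0.0542]
 [154.6667   0.5681   0.1933   0.0541]
 [155.       0.5669   0.1935   0.0537]
 [155.       0.566    0.1936   0.0544]
 [157.6667   0.5649   0.1937   0.0543]
 [125.3333   0.5648   0.1936   0.0567]
 [ 52.3333   0.565    0.1935   0.0596]
 [ 18.3333   0.5641   0.1936   0.0601]
 [ 35.6667   0.5639   0.1935   0.062 ]
 [ 37.       0.5619   0.1939   0.0602]
 [ 37.3333   0.5613   0.1939   0.0613]
 [ 36.3333   0.5602   0.194    0.0614]
 [ 36.       0.559    0.1942   0.0611]
 [ 40.       0.5579   0.1943   0.0612]]
```

View pics/m2.png

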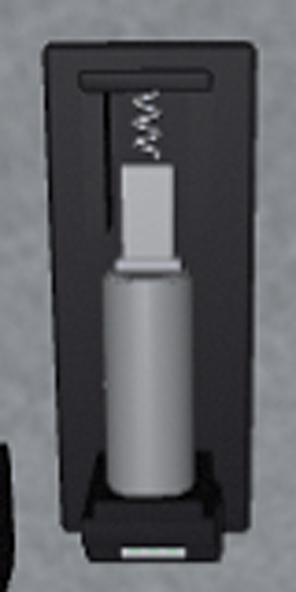

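```bash
cat >> h.py <<'E'
def midg(z,v0,v1,uc,hc,th):
    g=z['im'].astype(float).mean(-1); P=[];W=[]
    for v in range(v0,v1,2):
        s=g[v]; a=uc-1-np.where(s[uc-1:0:-1]<th)[0][0]; b=uc+np.where(s[uc:]<th)[0][0]
        ul=a+(th-s[a])/(s[a+1]-s[a]); ur=b-(th-s[b])/(s[b-1]-s[b])
        o,d1=ray(z,ul,v);o,d2=ray(z,ur,v); d1/=np.linalg.norm(d1[1:]);d2/=np.linalg.norm(d2[1:]); d=d1+d2
        P.append(o+d*(hc-o[2])/d[2]); W.append(ur-ul)
    P=np.array(P); k=np.polyfit(P[:,0],P[:,1],1); print("line",k,"yaw",np.degrees(np.arctan(k[0])),"w",min(W),max(W)); return k
E
python3 - <<'E'
from h import *
z=load("m_wrist")
k=midg(z,188,232,240,.042,65); print(np.polyval(k,.592))
go([.592,np.polyval(k,.592),.1],-6.3)
E
```

```text
line [-0.1072  0.2547] yaw -6.121372466613653 w 23.162365591397844 24.243243243243228
0.19125153898883254
t 11.2 pos [0.6144 0.1767 0.1702] yaw -6.371198817018954 z [ 0.0125 -0.0012 -0.9999] F [-0.1154 -0.4693 -0.756 ] w 0.055278921405693834
shift cm (tool now) [-2.4768 -1.1949  6.9894] shift in target frame [-2.3871 -1.1991  7.0198] rot deg [-0.0098 -0.7211 -0.0711]
```

>>> {"api": "servo_tool", "payload": {
  "deltas": [-1, -0.5, 1, 0, -0.7, -0.1, -1, -0.5, 2, 0, 0, 0, -0.3, -0.15, 2, 0, 0, 0, 0, 0, 1, 0, 0, 0, 0, 0, 0, 0, 0, 0, 0, 0, 0, 0, 0, 0, 0, 0, 0, 0, 0, 0],
  "jaw": 5
}}

```text
clock: 11.9
position: [0.5903, 0.1862, 0.1072]
ee_rot: [0.0, 0.998, -0.059, -0.002]
contact_force: [0.7, -0.3, -0.3]
width: 0.05
```

```bash
python3 -c "
from h import *
z=snap('wrist','n_wrist')
go([.592,.191,.022],-6.2)
g=z['im'].mean(-1)
crop(z,'n2',150,60,350,300,2.5)"
```

```text
t 11.95 pos [0.5906 0.1862 0.1074] yaw -6.71206021289806 z [-0.003  -0.0004 -1.    ] F [ 0.5735 -0.4109  0.1779] w 0.05030599480294039
shift cm (tool now) [ 0.1093 -0.4951  8.5435] shift in target frame [ 0.0885 -0.4877  8.5442] rot deg [ 0.0437  0.1692 -0.512 ]
```

View pics/n2.png

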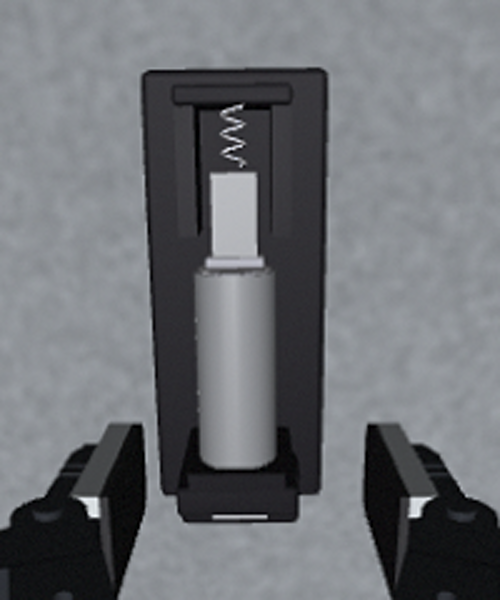

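```bash
python3 - <<'E'
from h import *
z=load("n_wrist"); k=midg(z,176,232,244,.042,65); print(np.polyval(k,.592))
C=cloud(z); print(C[162:172,244]); print(C[240:252,244])
E
```

```text
line [-0.1078  0.255 ] yaw -6.150462242031518 w 30.175790754257918 32.40066225165563
0.19119882757669945
[[0.6283 0.1867 0.0382]
 [0.6276 0.1868 0.0387]
 [0.6271 0.1868 0.0407]
 [0.6261 0.1869 0.0393]
 [0.6253 0.187  0.0393]
 [0.6248 0.187  0.0412]
 [0.6249 0.1869 0.0468]
 [0.6246 0.1868 0.0496]
 [0.6244 0.1868 0.0528]
 [0.6237 0.1869 0.0534]]
[[0.5691 0.1937 0.0544]
 [0.568  0.1939 0.0538]
 [0.5671 0.194  0.0538]
 [0.5664 0.1941 0.054 ]
 [0.5652 0.1942 0.0534]
 [0.5649 0.1942 0.0546]
 [0.5634 0.1944 0.0534]
 [0.5649 0.1941 0.0582]
 [0.5649 0.1941 0.0599]
 [0.5642 0.1942 0.0601]
 [0.5641 0.1942 0.0617]
 [0.563  0.1943 0.0612]]
```

>>> {"api": "servo_tool", "payload": {
  "deltas": [0.1, -0.25, 1, 0, 0.15, -0.5, 0, -0.2, 1, 0, 0, 0, 0, 0, 1, 0, 0, 0, 0, 0, 0.5, 0, 0, 0, 0, 0, 0, 0, 0, 0, 0, 0, 0, 0, 0, 0]
}}

```text
clock: 12.55
position: [0.5932, 0.1912, 0.0702]
ee_rot: [0.0, 0.999, -0.054, 0.001]
contact_force: [0.9, -0.4, 0.2]
width: 0.0497
```

```bash
python3 -c "
from h import *
go([.592,.191,.022],-6.2)"
```

```text
t 12.55 pos [0.5932 0.1912 0.0702] yaw -6.169388385312744 z [ 0.0017 -0.0003 -1.    ] F [ 0.8983 -0.3901  0.2211] w 0.04968390717455536
shift cm (tool now) [-0.1276  0.0296  4.8163] shift in target frame [-0.1191  0.0302  4.8165] rot deg [ 0.0062 -0.101   0.0306]
```

Consistent. I'll descend and grip.

>>> {"api": "servo_tool", "payload": {
  "deltas": [-0.12, 0, 1, 0, -0.1, 0, 0, 0, 1.3, 0, 0, 0, 0, 0, 1.3, 0, 0, 0, 0, 0, 0.7, 0, 0, 0, 0, 0, 0, 0, 0, 0, 0, 0, 0, 0, 0, 0]
}}

```text
clock: 13.15
position: [0.5917, 0.1911, 0.0228]
ee_rot: [0.0, 0.999, -0.054, -0.001]
contact_force: [-0.5, 0.4, -0.3]
width: 0.0499
```

```bash
python3 -c "
from h import *
go([.592,.191,.022],-6.2)"
```

```text
t 13.15 pos [0.5917 0.1911 0.0228] yaw -6.175458294337522 z [-0.001  -0.0003 -1.    ] F [-0.4947  0.4367 -0.3301] w 0.049854837561433975
shift cm (tool now) [0.0339 0.0104 0.0822] shift in target frame [0.0338 0.0105 0.0822] rot deg [0.025  0.0572 0.0246]
```

>>> {"api": "servo_tool", "payload": {
  "deltas": [0, 0, 0.05, 0, 0, 0, 0, 0, 0, 0, 0, 0, 0, 0, 0, 0, 0, 0, 0, 0, 0, 0, 0, 0, 0, 0, 0, 0, 0, 0, 0, 0, -0.15, 0, 0, 0, 0, 0, 0, 0, 0, 0],
  "jaw": 1.5,
  "grip_force": 40
}}

```text
clock: 13.85
position: [0.592, 0.1918, 0.024]
ee_rot: [-0.0, 0.999, -0.054, -0.0]
contact_force: [-0.2, 0.7, 0.1]
width: 0.025
```

>>> {"api": "servo_tool", "payload": {
  "deltas": [0.35, 0, -0.02, 0, 0.2, 0, 0.35, 0, 0, 0, 0.2, 0, 0.35, 0, 0, 0, 0.2, 0]
}}

```text
clock: 14.15
position: [0.5973, 0.1912, 0.0238]
ee_rot: [-0.0, 0.999, -0.054, -0.0]
contact_force: [-6.9, 2.3, 1.5]
width: 0.0244
```

```bash
python3 -c "
from h import *
go([.597,.1905,.023],-6.2)"
```

```text
t 14.15 pos [0.5973 0.1912 0.0238] yaw -6.218828547325477 z [-0.0004  0.     -1.    ] F [-6.8688  2.2899  1.5072] w 0.02442238801340721
shift cm (tool now) [-0.0226  0.0683  0.0809] shift in target frame [-0.0227  0.0683  0.0809] rot deg [ 0.0006  0.0246 -0.0188]
```

Pushed back 5.3 mm at 7 N, so it's at the stop. Lifting.

>>> {"api": "servo_tool", "payload": {
  "deltas": [0.15, 0, -0.3, 0, 0, 0, 0.12, 0, -0.5, 0, 0, 0, 0.1, 0, -0.6, 0, 0, 0, 0, 0, -1, 0, 0, 0, 0, 0, -2, 0, 0, 0, 0, 0, -3, 0, 0, 0, 0, 0, -4, 0, 0, 0, 0, 0, -4, 0, 0, 0, 0, 0, -1, 0, 0, 0, 0, 0, 0, 0, 0, 0, 0, 0, 0, 0, 0, 0]
}}

```text
clock: 15.25
position: [0.613, 0.1887, 0.2029]
ee_rot: [0.0, 0.998, -0.055, 0.014]
contact_force: [-0.5, -0.7, -2.0]
width: 0.0247
```

```bash
python3 -c "
from h import *
p,T,s=pose()
z=snap('wrist','o_wrist')
o=inhand('o_wrist',T,p); top=o[o[:,2]<-.028]; print(o[:4],np.polyfit(top[:,0],top[:,2],1))
z=snap('side','o_side');crop(z,'o2',120,60,360,330,2)
go([.569,-.215,.2],-4.7)"
```

```text
t 15.25 pos [0.613  0.1887 0.2029] yaw -6.25839449070841 z [ 0.0287 -0.0016 -0.9996] F [-0.4921 -0.6569 -2.0446] w 0.02471088487763729
[[ 0.0348  0.0007 -0.0132]
 [ 0.0347 -0.0003 -0.0128]
 [ 0.0347 -0.0008 -0.0127]
 [ 0.0347 -0.0013 -0.0126]] [-0.1203 -0.0302]
t 15.35 pos [0.612  0.1887 0.2014] yaw -6.252743427667601 z [ 0.0252 -0.0021 -0.9997] F [-0.3769  0.1589 -0.2381] w 0.024957149235086604
shift cm (tool now) [ 0.1176 40.5952  0.1169] shift in target frame [-0.9789 40.5835  0.1396] rot deg [-0.0166 -1.4485 -1.5522]
```

View pics/o2.png

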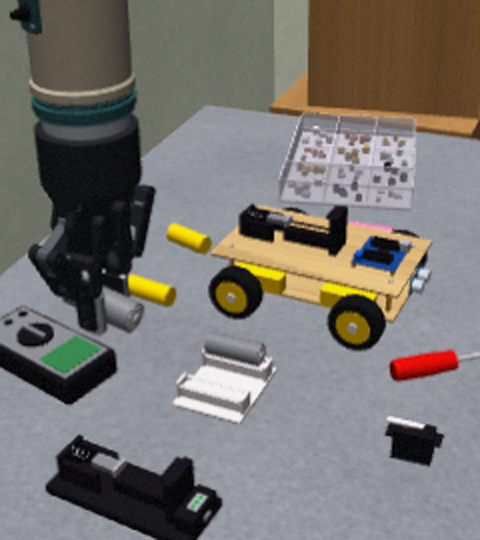

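View pics/o_wrist.png

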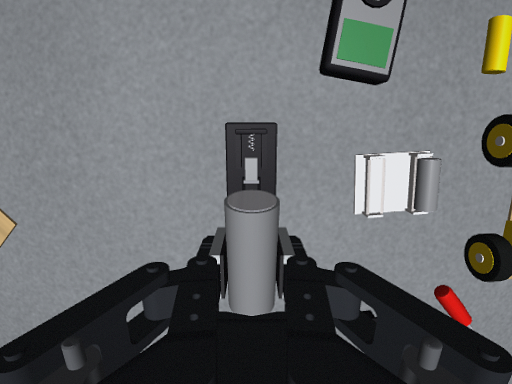

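>>> {"api": "servo_tool", "payload": {
  "deltas": [0, 1, 0, 0, -1.4, -1.5, 0, 3, 0, 0, 0, 0, 0, 4.5, 0, 0, 0, 0, 0, 4.5, 0, 0, 0, 0, 0, 4.5, 0, 0, 0, 0, 0, 4.5, 0, 0, 0, 0, 0, 4.5, 0, 0, 0, 0, 0, 4.5, 0, 0, 0, 0, 0, 4, 0, 0, 0, 0, 0, 3, 0, 0, 0, 0, 0, 1, 0, 0, 0, 0, 0, 0, 0, 0, 0, 0, 0, 0, 0, 0, 0, 0, 0, 0, 0, 0, 0, 0]
}}

```text
clock: 16.75
position: [0.5692, -0.2094, 0.1725]
ee_rot: [-0.005, 0.999, -0.038, -0.022]
contact_force: [-0.4, 0.5, -0.7]
width: 0.0248
```

```bash
python3 -c "
from h import *
p,T,s=pose()
z=snap('wrist','p_wrist')
o=inhand('p_wrist',T,p); top=o[o[:,2]<-.028]; top=top[top[:,0]<.031]; print(o[:40:6],top[:,0].min(),np.polyfit(top[:,0],top[:,2],1))
C=cloud(z); print(np.c_[z['im'][190:215,252].mean(-1),(C[190:215,252]-p)@T])
crop(z,'p2',170,60,330,300,2.5)
go([.569,-.215,.2],-4.7)"
```

```text
t 16.75 pos [ 0.5692 -0.2094  0.1725] yaw -4.396662661479606 z [-0.0429  0.0116 -0.999 ] F [-0.4224  0.453  -0.7008] w 0.02481829285809732
[[ 0.0347  0.0026 -0.0129]
 [ 0.0346 -0.0008 -0.0143]
 [ 0.0345 -0.0009 -0.0121]
 [ 0.0345 -0.0018 -0.0139]
 [ 0.0343 -0.0028 -0.0152]
 [ 0.0342 -0.0018 -0.0168]
 [ 0.0342  0.0002 -0.0146]] -0.019800955006919942 [-0.1459 -0.0302]
[[ 78.       0.0344   0.0012  -0.0095]
 [ 87.3333   0.0345   0.0011  -0.012 ]
 [ 88.3333   0.0343   0.0011  -0.0131]
 [ 86.6667   0.0341   0.0011  -0.0142]
 [ 87.       0.034    0.0011  -0.016 ]
 [ 86.6667   0.0341   0.0011  -0.0182]
 [ 86.3333   0.0335   0.0011  -0.0177]
 [ 87.       0.0336   0.0011  -0.0198]
 [ 87.       0.0333   0.0011  -0.0206]
 [ 86.       0.033    0.0011  -0.0214]
 [ 87.       0.0326   0.0011  -0.0216]
 [ 85.6667   0.0329   0.0011  -0.0244]
 [ 86.6667   0.0327   0.0011  -0.0253]
 [ 87.       0.0327   0.0011  -0.0267]
 [ 87.3333   0.0321   0.0011  -0.0265]
 [ 87.6667   0.0321   0.0011  -0.0279]
 [ 88.3333   0.032    0.0011  -0.0292]
 [ 86.       0.0319   0.0011  -0.0303]
 [ 88.       0.0316   0.0011  -0.0307]
 [ 85.6667   0.0315   0.0011  -0.0318]
 [126.       0.0317   0.0011  -0.0338]
 [134.3333   0.031    0.0011  -0.0332]
 [ 79.6667   0.0308   0.0011  -0.0339]
 [115.3333   0.0308   0.0011  -0.0351]
 [149.3333   0.0303   0.0011  -0.035 ]]
t 16.8 pos [ 0.5692 -0.2091  0.1725] yaw -4.368210742120364 z [-0.043   0.0118 -0.999 ] F [-1.1119  0.7451 -1.4849] w 0.024278936090339022
shift cm (tool now) [-0.0959  0.5679 -2.7542] shift in target frame [ 0.028   0.591  -2.7508] rot deg [-0.4772  2.5121  0.3211]
```

View pics/p2.png

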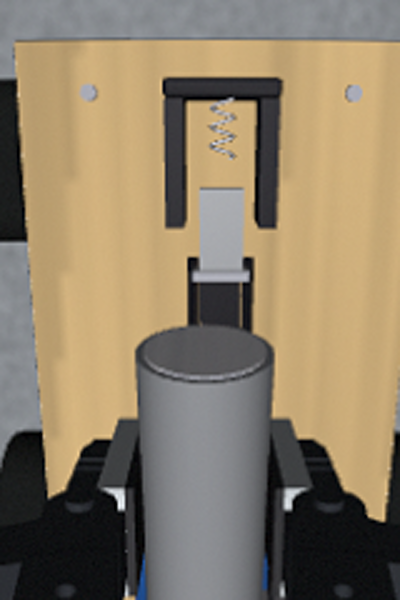

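```bash
cat >> h.py <<'E'
def wp(bay,yaw,xb,zb,th,phi,cx,cz,show=True):
    """TCP & pitch so that the cell centre is at bay coords (m), cell tilted th (plus up)."""
    p=-(th+phi); a=np.radians(yaw)
    T0=np.array([[np.cos(a),np.sin(a),0],[np.sin(a),-np.cos(a),0],[0,0,-1.]])
    Tt=T0@Ro.from_euler('y',p,degrees=True).as_matrix()
    c=np.array(bay)+np.array([-np.cos(a)*xb,-np.sin(a)*xb,zb])
    return c-Tt@np.array([cx,0,cz]),p,Tt
def cellnow(bay,yaw,phi,cx,cz):
    pos,T,s=pose(); c=pos+T@np.array([cx,0,cz])-np.array(bay); a=np.radians(yaw)
    up=T@np.array([-np.cos(np.radians(phi)),0,np.sin(np.radians(phi))])
    print("cell xb,y,z mm",1000*(-np.cos(a)*c[0]-np.sin(a)*c[1]),1000*(-np.sin(a)*c[0]+np.cos(a)*c[1])*-1,1000*c[2],"tilt",np.degrees(np.arcsin(up[2])))
def gw(*A):
    t,p,Tt=wp(*A); go(t,A[1],p); return t
ROV=([.569,-.2149,.102],-4.7)
CHG=([.592,.1912,.042],-6.15)
E
python3 -c "
from h import *
H=(7.6,.0003,-.0168)
cellnow(*ROV,*H)
gw(*ROV,-.004,.06,30,*H)"
```

```text
t 16.8 pos [ 0.5692 -0.2091  0.1725] yaw -4.368210742120364 z [-0.043   0.0118 -0.999 ] F [-1.1119  0.7451 -1.4849] w 0.024278936090339022
cell xb,y,z mm -0.7645905502440397 -5.67411137545043 87.2619868957878 tilt -5.088962777727886
t 16.8 pos [ 0.5692 -0.2091  0.1725] yaw -4.368210742120364 z [-0.043   0.0118 -0.999 ] F [-1.1119  0.7451 -1.4849] w 0.024278936090339022
shift cm (tool now) [-0.5209  0.5976  2.3821] shift in target frame [0.9486 0.581  2.2506] rot deg [ -0.3537 -35.0875   0.465 ]
```

>>> {"api": "servo_tool", "payload": {
  "deltas": [0, 0.3, 0, -0.35, -7, 0.5, 0, 0.25, 0, 0, -7, 0, 0, 0, 0, 0, -7, 0, 0, 0, 0, 0, -7, 0, 0, 0, 0, 0, -6, 0, 0, 0, 0, 0, 0, 0, 0, 0, 0, 0, 0, 0, 0, 0, 0, 0, 0, 0]
}}

```text
clock: 17.6
position: [0.5697, -0.2034, 0.1738]
ee_rot: [-0.013, 0.947, -0.034, -0.32]
contact_force: [0.9, -0.2, -0.4]
width: 0.025
```

```bash
python3 -c "
from h import *
H=(7.6,.0003,-.0168)
cellnow(*ROV,*H)
gw(*ROV,-.004,.04,30,*H)"
```

```text
t 17.6 pos [ 0.5697 -0.2034  0.1738] yaw -4.032871290631025 z [-0.605   0.0455 -0.7949] F [ 0.8941 -0.2139 -0.3779] w 0.025038653117494574
cell xb,y,z mm -10.197327513024064 -11.639358899426083 84.96297707500685 tilt 29.754768639045544
t 17.6 pos [ 0.5697 -0.2034  0.1738] yaw -4.032871290631025 z [-0.605   0.0455 -0.7949] F [ 0.8941 -0.2139 -0.3779] w 0.025038653117494574
shift cm (tool now) [2.2176 1.1603 3.9549] shift in target frame [2.2452 1.1565 3.9404] rot deg [ 0.2444 -0.2445  0.5298]
```

>>> {"api": "servo_tool", "payload": {
  "deltas": [0.7, 0.4, 1.3, 0.2, -0.2, 0.5, 0.8, 0.4, 1.3, 0, 0, 0, 0.7, 0.36, 1.3, 0, 0, 0, 0, 0, 0, 0, 0, 0, 0, 0, 0, 0, 0, 0, 0, 0, 0, 0, 0, 0]
}}

```text
clock: 18.2
position: [0.5593, -0.2156, 0.1336]
ee_rot: [-0.012, 0.948, -0.041, -0.316]
contact_force: [-0.7, -0.3, -1.6]
width: 0.0248
```

```bash
python3 -c "
from h import *
H=(7.6,.0003,-.0168)
z=snap('wrist','q_wrist');z=snap('side','q_side');crop(z,'q2',190,90,340,220,4)
cellnow(*ROV,*H)
gw(*ROV,-.004,.03,30,*H)"
```

```text
t 18.3 pos [ 0.5597 -0.2156  0.1337] yaw -5.0276552157407615 z [-0.597   0.0474 -0.8008] F [ 0.4829  0.9174 -0.0897] w 0.02444266898761664
cell xb,y,z mm -1.0702112571397968 1.4387530475991497 45.02339189426939 tilt 29.188923586442606
t 18.3 pos [ 0.5597 -0.2156  0.1337] yaw -5.0276552157407615 z [-0.597   0.0474 -0.8008] F [ 0.4829  0.9174 -0.0897] w 0.02444266898761664
shift cm (tool now) [ 1.1099 -0.1533  1.0268] shift in target frame [ 1.125  -0.1465  1.0113] rot deg [ 0.0936 -0.8105 -0.2631]
```

View pics/q_wrist.png

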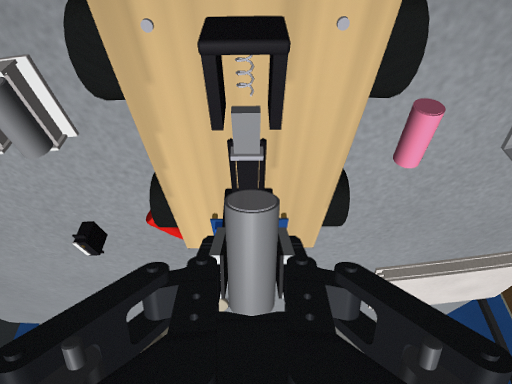

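View pics/q2.png

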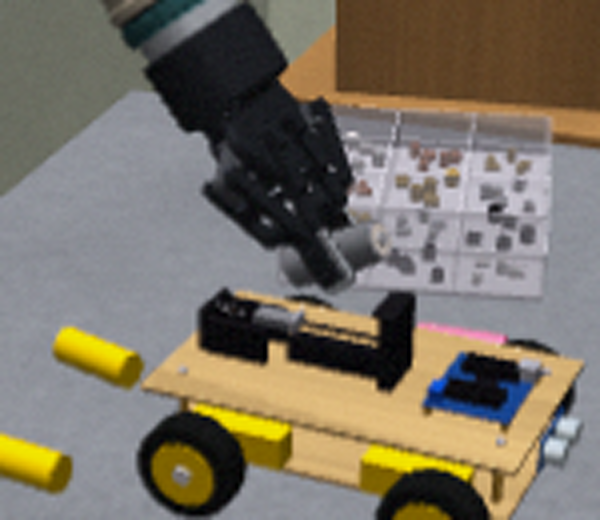

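```bash
python3 -c "
from h import *
H=(7.6,.0003,-.0168)
gw(*ROV,.001,.025,30,*H)
gw(*ROV,.0,.021,30,*H)
z=load('q_wrist'); 
for u,v in((229,157),(263,157),(231,160),(263,160)): print(onz(z,u,v,.101))"
```

```text
t 18.3 pos [ 0.5597 -0.2156  0.1337] yaw -5.0276552157407615 z [-0.597   0.0474 -0.8008] F [ 0.4829  0.9174 -0.0897] w 0.02444266898761664
shift cm (tool now) [ 1.0089 -0.154   1.7267] shift in target frame [ 1.0339 -0.1465  1.7125] rot deg [ 0.0936 -0.8105 -0.2631]
t 18.3 pos [ 0.5597 -0.2156  0.1337] yaw -5.0276552157407615 z [-0.597   0.0474 -0.8008] F [ 0.4829  0.9174 -0.0897] w 0.02444266898761664
shift cm (tool now) [ 1.3286 -0.1559  1.9871] shift in target frame [ 1.3572 -0.1465  1.9684] rot deg [ 0.0936 -0.8105 -0.2631]
[ 0.598  -0.2076  0.101 ]
[ 0.5964 -0.2261  0.101 ]
[ 0.5957 -0.2084  0.101 ]
[ 0.5941 -0.226   0.101 ]
```

>>> {"api": "servo_tool", "payload": {
  "deltas": [0.3, -0.07, 0.5, 0.1, -0.8, -0.25, 0.35, -0.07, 0.6, 0, 0, 0, 0.35, 0, 0.6, 0, 0, 0, 0, 0, 0, 0, 0, 0, 0, 0, 0, 0, 0, 0]
}}

```text
clock: 18.8
position: [0.558, -0.2135, 0.1126]
ee_rot: [-0.013, 0.946, -0.038, -0.322]
contact_force: [0.3, -0.2, -0.8]
width: 0.0249
```

```bash
python3 -c "
from h import *
H=(7.6,.0003,-.0168)
z=snap('wrist','r_wrist')
cellnow(*ROV,*H)
gw(*ROV,-.0,.021,30,*H)
gw(*ROV,-.01,.017,30,*H)
crop(z,'r2',170,60,330,300,2.5)"
```

```text
t 18.85 pos [ 0.5579 -0.2135  0.1125] yaw -4.654142565643638 z [-0.6079  0.0498 -0.7925] F [ 0.2194 -0.1705 -0.9276] w 0.024809410392763007
cell xb,y,z mm 0.6749628504013662 -0.4763162363535394 23.62834992541911 tilt 29.981150049852502
t 18.85 pos [ 0.5579 -0.2135  0.1125] yaw -4.654142565643638 z [-0.6079  0.0498 -0.7925] F [ 0.2194 -0.1705 -0.9276] w 0.024809410392763007
shift cm (tool now) [0.2132 0.0474 0.1671] shift in target frame [0.2133 0.0473 0.167 ] rot deg [ 0.0114 -0.0188  0.0363]
t 18.85 pos [ 0.5579 -0.2135  0.1125] yaw -4.654142565643638 z [-0.6079  0.0498 -0.7925] F [ 0.2194 -0.1705 -0.9276] w 0.024809410392763007
shift cm (tool now) [ 1.2497  0.0481 -0.1258] shift in target frame [ 1.2496  0.0473 -0.1262] rot deg [ 0.0114 -0.0188  0.0363]
```

View pics/r2.png

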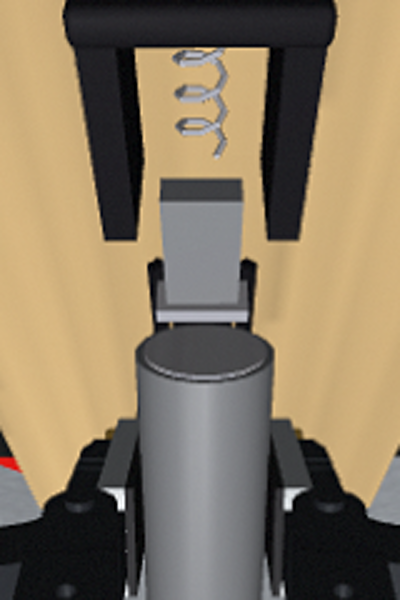

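>>> {"api": "servo_tool", "payload": {
  "deltas": [0.2, 0.04, 0.15, 0, 0, 0, 0.3, 0, -0.08, 0, 0, 0, 0.35, 0, -0.08, 0, 0, 0, 0.35, 0, -0.08, 0, 0, 0, 0.35, 0, -0.05, 0, 0, 0]
}}

```text
clock: 19.35
position: [0.5678, -0.2148, 0.1088]
ee_rot: [-0.013, 0.944, -0.039, -0.327]
contact_force: [-4.9, 0.5, 4.8]
width: 0.0249
```

```bash
python3 -c "
from h import *
H=(7.6,.0003,-.0168)
z=snap('wrist','s_wrist')
cellnow(*ROV,*H)
gw(*ROV,-.01,.017,30,*H)
crop(z,'s2',170,60,330,300,2.5)"
```

```text
t 19.4 pos [ 0.5681 -0.2148  0.1085] yaw -4.787824091567 z [-0.6158  0.0506 -0.7862] F [-3.7404  1.1125  5.8148] w 0.024568532799419642
cell xb,y,z mm -9.742738815074157 -0.02881554667094881 19.542367033025197 tilt 30.564380478443447
t 19.4 pos [ 0.5681 -0.2148  0.1085] yaw -4.787824091567 z [-0.6158  0.0506 -0.7862] F [-3.7404  1.1125  5.8148] w 0.024568532799419642
shift cm (tool now) [0.1939 0.0027 0.1842] shift in target frame [0.1921 0.0029 0.1861] rot deg [ 0.0007  0.5644 -0.069 ]
```

View pics/s2.png

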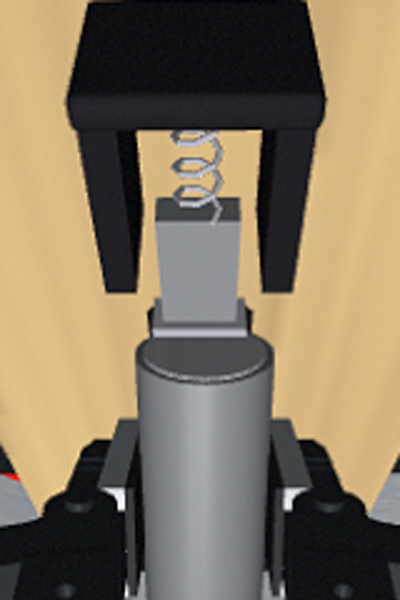

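```bash
cat >> h.py <<'E'
def tip(th,stop=-.0376,cz=-.011):
    t=np.radians(th); u=np.array([np.cos(t),np.sin(t)]); n=np.array([-u[1],u[0]])
    r=-.033*u-.013*n; zc=cz-r[1]; zc=max(zc,.0012) ; k=zc+r[1]
    return stop+(-.001-k)*np.tan(t)-r[0], zc
E
python3 -c "
from h import *
H=(7.6,.0003,-.0168)
pos=None
for th in (30,25,20,15,10,5,0):
    xb,zb=tip(th); t,p,Tt=wp(*ROV,xb,zb,th,*H)
    print(th,xb*1e3,zb*1e3,t,p, None if pos is None else (Told.T@(t-pos))*100); pos=t;Told=Tt
xb,zb=tip(25); gw(*ROV,xb,zb,25,*H)
"
```

```text
30 -9.747658983217267 16.7583302491977 [ 0.5683 -0.2148  0.1056] -37.6 None
25 -8.52280384886966 14.72840386891953 [ 0.5682 -0.2148  0.1027] -32.6 [0.1733 0.     0.2318]
20 -7.39670303463669 12.502668799963878 [ 0.5683 -0.2148  0.0998] -27.6 [ 0.1716 -0.      0.2444]
15 -6.40960339448229 10.098064230141073 [ 0.5687 -0.2149  0.0967] -22.6 [0.1705 0.     0.2551]
10 -5.59550065318258 7.532890652167407 [ 0.5692 -0.2149  0.0936] -17.6 [0.17   0.     0.2643]
5 -4.983712983432718 4.826670585865413 [ 0.57   -0.215   0.0905] -12.6 [ 0.17   -0.      0.2727]
0 -4.6 2.0 [ 0.5711 -0.2151  0.0874] -7.6 [0.1708 0.     0.2805]
t 19.4 pos [ 0.5681 -0.2148  0.1085] yaw -4.787824091567 z [-0.6158  0.0506 -0.7862] F [-3.7404  1.1125  5.8148] w 0.024568532799419642
shift cm (tool now) [0.3646 0.0025 0.4489] shift in target frame [0.3193 0.0029 0.4821] rot deg [ 0.0037  5.5644 -0.069 ]
```

>>> {"api": "servo_tool", "payload": {
  "deltas": [0.25, 0, 0.3, 0, 3, 0, 0.25, 0, 0.3, 0, 4, 0, 0.25, 0, 0.27, 0, 4, 0]
}}

```text
clock: 19.7
position: [0.5676, -0.2149, 0.0971]
ee_rot: [-0.009, 0.971, -0.04, -0.237]
contact_force: [-5.1, 0.4, 5.0]
width: 0.0247
```

```bash
python3 -c "
from h import *
H=(7.6,.0003,-.0168)
z=snap('wrist','t_wrist')
cellnow(*ROV,*H)
for th in(20,15,10): xb,zb=tip(th); print(th,xb,zb); gw(*ROV,xb,zb,th,*H)
crop(z,'t2',170,60,330,300,2.5)"
```

```text
t 19.75 pos [ 0.5662 -0.2146  0.0984] yaw -4.822802452785869 z [-0.458   0.0375 -0.8882] F [-6.8258  1.6439  0.2828] w 0.025046689680003065
cell xb,y,z mm -5.1325967499719924 -0.03320477673792626 11.182719467974042 tilt 19.757669211472525
20 -0.00739670303463669 0.012502668799963878
t 19.75 pos [ 0.5662 -0.2146  0.0984] yaw -4.822802452785869 z [-0.458   0.0375 -0.8882] F [-6.8258  1.6439  0.2828] w 0.025046689680003065
shift cm (tool now) [ 0.1333  0.0029 -0.2214] shift in target frame [ 0.1324  0.0031 -0.222 ] rot deg [ 0.0084 -0.2423 -0.1091]
15 -0.00640960339448229 0.010098064230141073
t 19.75 pos [ 0.5662 -0.2146  0.0984] yaw -4.822802452785869 z [-0.458   0.0375 -0.8882] F [-6.8258  1.6439  0.2828] w 0.025046689680003065
shift cm (tool now) [0.3027 0.0025 0.0343] shift in target frame [0.2988 0.0031 0.0593] rot deg [ 0.0132  4.7577 -0.1086]
10 -0.005595500653182581 0.007532890652167407
t 19.75 pos [ 0.5662 -0.2146  0.0984] yaw -4.822802452785869 z [-0.458   0.0375 -0.8882] F [-6.8258  1.6439  0.2828] w 0.025046689680003065
shift cm (tool now) [0.494  0.0021 0.2837] shift in target frame [0.4388 0.0031 0.3633] rot deg [ 0.0179  9.7577 -0.1081]
```

View pics/t2.png

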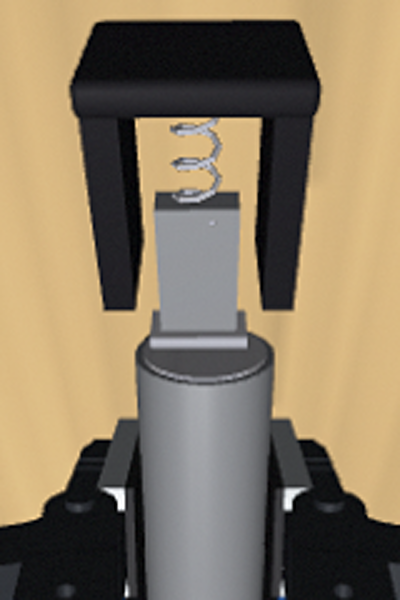

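>>> {"api": "servo_tool", "payload": {
  "deltas": [0.4, 0, -0.2, 0, 0, 0, 0.4, 0, -0.05, 0, 0, 0]
}}

```text
clock: 19.95
position: [0.5688, -0.2147, 0.0985]
ee_rot: [-0.01, 0.969, -0.041, -0.242]
contact_force: [-11.3, 0.7, 6.5]
width: 0.0247
```

```bash
python3 -c "
from h import *
H=(7.6,.0003,-.0168)
cellnow(*ROV,*H)
for th in(20,15,10): xb,zb=tip(th); print(th,xb,zb); gw(*ROV,xb,zb,th,*H)
"
```

```text
t 19.95 pos [ 0.5688 -0.2147  0.0985] yaw -4.8839637723712865 z [-0.4681  0.0395 -0.8828] F [-11.3058   0.7238   6.5449] w 0.02465902946107039
cell xb,y,z mm -7.903911635373129 -0.13642616375971686 11.154918854592314 tilt 20.417081863387715
20 -0.00739670303463669 0.012502668799963878
t 19.95 pos [ 0.5688 -0.2147  0.0985] yaw -4.8839637723712865 z [-0.4681  0.0395 -0.8828] F [-11.3058   0.7238   6.5449] w 0.02465902946107039
shift cm (tool now) [-0.0958  0.0157 -0.095 ] shift in target frame [-0.0952  0.0155 -0.0957] rot deg [-0.0593  0.4171 -0.1626]
15 -0.00640960339448229 0.010098064230141073
t 19.95 pos [ 0.5688 -0.2147  0.0985] yaw -4.8839637723712865 z [-0.4681  0.0395 -0.8828] F [-11.3058   0.7238   6.5449] w 0.02465902946107039
shift cm (tool now) [0.0765 0.0154 0.1588] shift in target frame [0.0611 0.0155 0.1653] rot deg [-0.0522  5.4171 -0.1651]
10 -0.005595500653182581 0.007532890652167407
t 19.95 pos [ 0.5688 -0.2147  0.0985] yaw -4.8839637723712865 z [-0.4681  0.0395 -0.8828] F [-11.3058   0.7238   6.5449] w 0.02465902946107039
shift cm (tool now) [0.2707 0.0151 0.4059] shift in target frame [0.1928 0.0155 0.4482] rot deg [-0.045  10.4171 -0.1674]
```

>>> {"api": "servo_tool", "payload": {
  "deltas": [0.3, 0, 0.05, 0, 4, 0, 0.33, 0, 0.12, 0, 4, 0, 0.33, 0, 0.15, 0, 4, 0]
}}

```text
clock: 20.25
position: [0.5695, -0.2146, 0.0899]
ee_rot: [-0.007, 0.988, -0.042, -0.147]
contact_force: [-6.3, -0.5, 2.7]
width: 0.0247
```

```bash
python3 -c "
from h import *
H=(7.6,.0003,-.0168)
cellnow(*ROV,*H)
for th in(5,0): xb,zb=tip(th); print(th,xb,zb); gw(*ROV,xb,zb,th,*H)
z=snap('wrist','u_wrist');z=snap('side','u_side');crop(z,'u2',190,90,340,220,4)
"
```

```text
t 20.25 pos [ 0.5695 -0.2146  0.0899] yaw -4.83906490020106 z [-0.2906  0.0259 -0.9565] F [-6.2718 -0.4636  2.7131] w 0.02466958595663881
cell xb,y,z mm -5.620533810025418 -0.345681213810081 3.9022039754218056 tilt 9.361015919625117
5 -0.0049837129834327185 0.004826670585865413
t 20.25 pos [ 0.5695 -0.2146  0.0899] yaw -4.83906490020106 z [-0.2906  0.0259 -0.9565] F [-6.2718 -0.4636  2.7131] w 0.02466958595663881
shift cm (tool now) [ 0.04    0.0378 -0.0725] shift in target frame [ 0.0453  0.038  -0.0692] rot deg [-0.1096  4.3609 -0.1373]
0 -0.0046 0.002
t 20.25 pos [ 0.5695 -0.2146  0.0899] yaw -4.83906490020106 z [-0.2906  0.0259 -0.9565] F [-6.2718 -0.4636  2.7131] w 0.02466958595663881
shift cm (tool now) [0.2316 0.0379 0.1942] shift in target frame [0.1969 0.038  0.2293] rot deg [-0.1036  9.3609 -0.1421]
```

View pics/u2.png

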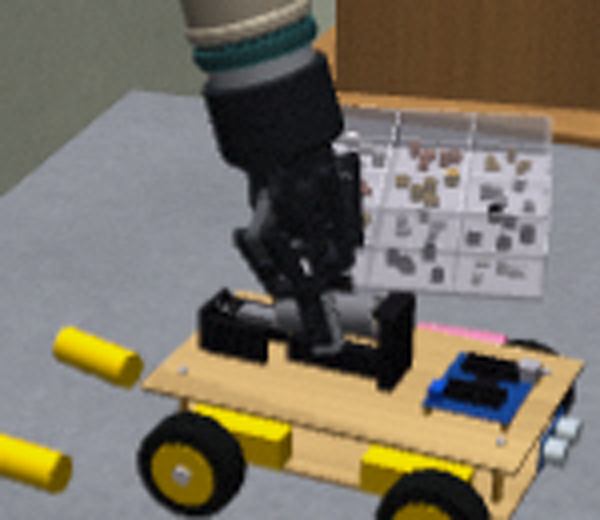

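```bash
python3 -c "
from h import *
p,T,s=pose()
z=load('u_wrist'); crop(z,'u3',170,60,330,300,2.5)
o=inhand('u_wrist',T,p); top=o[o[:,2]<-.026]; 
t2=top[(top[:,0]<.028)]; print(t2[:,0].min(),np.polyfit(t2[:,0],t2[:,2],1)); print(o[:30:5])
C=cloud(z); print(np.c_[z['im'][190:215,252].mean(-1),(C[190:215,252]-p)@T][::2])
"
```

```text
t 20.35 pos [ 0.5684 -0.2144  0.0905] yaw -4.879600954029854 z [-0.291   0.0262 -0.9564] F [-5.7491 -0.0994 -0.4072] w 0.025087100902530666
-0.02657637094346961 [-0.1599 -0.03  ]
[[ 0.0599  0.0028 -0.0285]
 [ 0.0598  0.0007 -0.0277]
 [ 0.0598 -0.001  -0.0274]
 [ 0.0594  0.0028 -0.0279]
 [ 0.0594 -0.001  -0.0275]
 [ 0.0594 -0.0027 -0.0273]]
[[153.6667   0.0385   0.0012  -0.0204]
 [116.6667   0.0374   0.0012  -0.0202]
 [141.3333   0.0369   0.0012  -0.0217]
 [183.3333   0.0363   0.0012  -0.0231]
 [175.3333   0.0349   0.0012  -0.0217]
 [ 68.6667   0.0341   0.0012  -0.0223]
 [ 75.6667   0.0339   0.0012  -0.0248]
 [ 74.6667   0.0336   0.0011  -0.027 ]
 [ 75.       0.033    0.0011  -0.0282]
 [ 74.6667   0.0328   0.0011  -0.0305]
 [ 87.       0.0329   0.0011  -0.0335]
 [122.       0.0322   0.0011  -0.0342]
 [135.       0.0319   0.0011  -0.0357]]
```

View pics/u3.png

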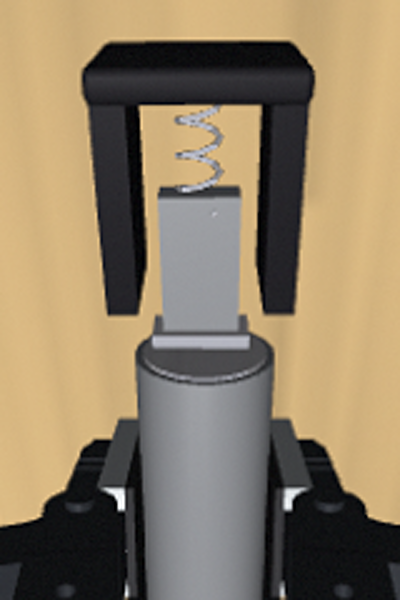

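```bash
python3 -c "
from h import *
H=(9,.0015,-.0165)
cellnow(*ROV,*H)
gw(*ROV,-.0045,.0015,0,*H)
"
```

```text
t 20.35 pos [ 0.5684 -0.2144  0.0905] yaw -4.879600954029854 z [-0.291   0.0262 -0.9564] F [-5.7491 -0.0994 -0.4072] w 0.025087100902530666
cell xb,y,z mm -5.574410013987407 -0.4221452352473501 3.819657490891082 tilt 7.9876184934284336
t 20.35 pos [ 0.5684 -0.2144  0.0905] yaw -4.879600954029854 z [-0.291   0.0262 -0.9564] F [-5.7491 -0.0994 -0.4072] w 0.025087100902530666
shift cm (tool now) [0.1959 0.0465 0.258 ] shift in target frame [0.158  0.0465 0.2828] rot deg [-0.1195  7.9875 -0.1807]
```

>>> {"api": "servo_tool", "payload": {
  "deltas": [0.35, 0.02, 0.05, 0, 2.5, 0, 0.35, 0.02, 0.1, 0, 3, 0, 0.35, 0, 0.12, 0, 2.5, 0, 0.3, 0, 0.05, 0, 1, 0]
}}

```text
clock: 20.75
position: [0.5711, -0.214, 0.0851]
ee_rot: [-0.005, 0.996, -0.042, -0.079]
contact_force: [-7.1, -0.1, 8.8]
width: 0.0249
```

```bash
python3 -c "
from h import *
H=(9,.0015,-.0165)
cellnow(*ROV,*H)
gw(*ROV,-.0045,.0015,0,*H)
p,T,s=pose()
z=snap('wrist','v_wrist'); crop(z,'v3',170,60,330,300,2.5)
o=inhand('v_wrist',T,p); top=o[o[:,2]<-.026]; 
t2=top[(top[:,0]<.028)]; print(t2[:,0].min(),np.polyfit(t2[:,0],t2[:,2],1))
z=snap('side','v_side');crop(z,'v2',190,90,340,220,4)
C=cloud(z).reshape(-1,3); 
"
```

```text
t 20.75 pos [ 0.5711 -0.214   0.0851] yaw -4.8515807041144665 z [-0.1563  0.0173 -0.9876] F [-7.1265 -0.0504  8.8157] w 0.024887655931670284
cell xb,y,z mm -6.090974992347618 -0.9416027411502074 -0.834614909592149 tilt 0.044905114329669385
t 20.75 pos [ 0.5711 -0.214   0.0851] yaw -4.8515807041144665 z [-0.1563  0.0173 -0.9876] F [-7.1265 -0.0504  8.8157] w 0.024887655931670284
shift cm (tool now) [-0.1923  0.1015 -0.2059] shift in target frame [-0.1924  0.1019 -0.2056] rot deg [-0.2565  0.0445 -0.1498]
t 20.75 pos [ 0.5711 -0.214   0.0851] yaw -4.8515807041144665 z [-0.1563  0.0173 -0.9876] F [-7.1265 -0.0504  8.8157] w 0.024887655931670284
-0.028139383860920568 [-0.1517 -0.0304]
```

View pics/v2.png

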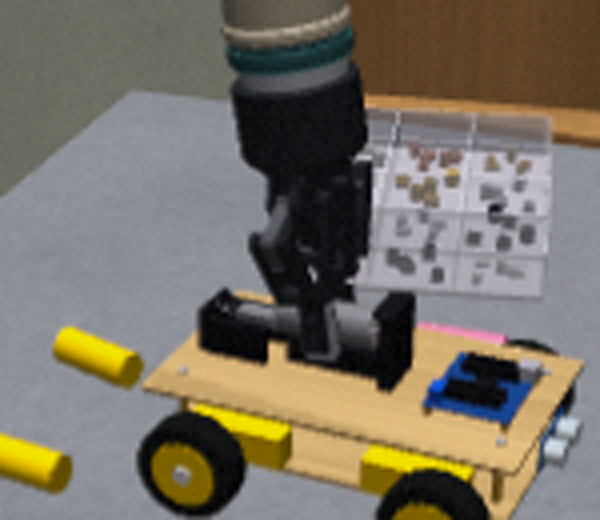

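View pics/v3.png

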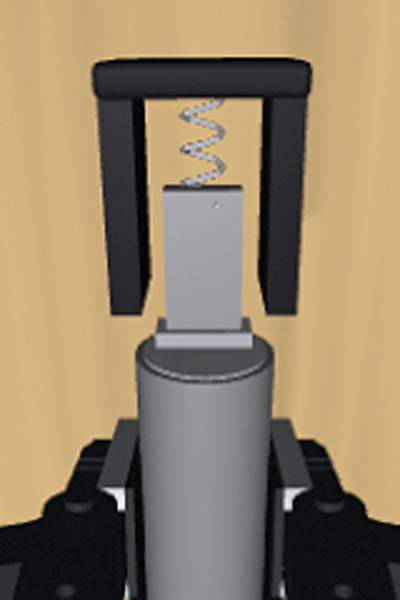

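>>> {"api": "servo_tool", "payload": {
  "deltas": [0, 0, -0.1, 0, 0, 0, -0.2, 0.05, 0, 0, 0, 0, -0.2, 0.05, 0.03, 0, 0, 0, -0.2, 0, 0.03, 0, 0, 0]
}}

```text
clock: 21.25
position: [0.5659, -0.2137, 0.0856]
ee_rot: [-0.006, 0.996, -0.042, -0.079]
contact_force: [2.8, 0.3, -0.1]
width: 0.0249
```

```bash
python3 -c "
from h import *
H=(9,.0015,-.0165)
cellnow(*ROV,*H)
gw(*ROV,0,.0005,0,*H)
z=snap('wrist','w_wrist'); crop(z,'w3',170,60,330,300,2.5)
"
```

```text
t 21.25 pos [ 0.5659 -0.2137  0.0856] yaw -4.845611920883438 z [-0.156   0.0195 -0.9876] F [ 2.8026  0.3492 -0.1483] w 0.024884333005381176
cell xb,y,z mm -0.9198347704620098 -0.7991016497575536 -0.3202287501224005 tilt 0.04030444478536728
t 21.25 pos [ 0.5659 -0.2137  0.0856] yaw -4.845611920883438 z [-0.156   0.0195 -0.9876] F [ 2.8026  0.3492 -0.1483] w 0.024884333005381176
shift cm (tool now) [-0.1024  0.0911 -0.067 ] shift in target frame [-0.1026  0.0913 -0.0665] rot deg [-0.3808  0.0397 -0.1439]
```

View pics/w3.png

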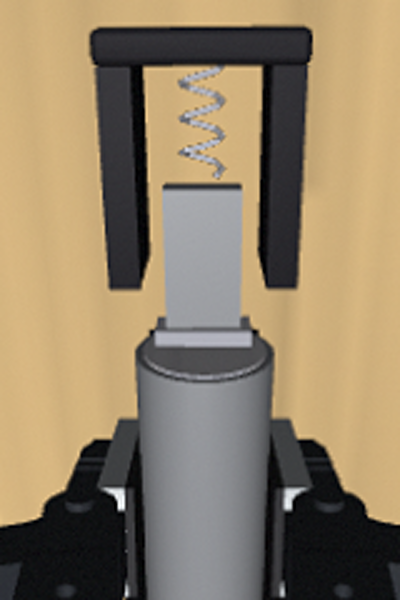

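>>> {"api": "servo_tool", "payload": {
  "deltas": [0, 0, 0, 0, 0, 0, 0, 0, 0, 0, 0, 0, 0, 0, 0, 0, 0, 0, 0, 0, 0, 0, 0, 0],
  "jaw": 4.8
}}

```text
clock: 21.7
position: [0.5681, -0.2152, 0.0861]
ee_rot: [-0.005, 0.996, -0.042, -0.076]
contact_force: [-0.1, 0.7, -0.1]
width: 0.0478
```

>>> {"api": "servo_tool", "payload": {
  "deltas": [0, 0, -0.5, 0, 0, 0, 0, 0, -1.5, 0, 0, 0, 0, 0, -3, 0, 4.5, 0, 0, 0, -3, 0, 4.5, 0, 0, 0, -1, 0, 0, 0, 0, 0, 0, 0, 0, 0, 0, 0, 0, 0, 0, 0]
}}

```text
clock: 22.4
position: [0.5787, -0.2169, 0.178]
ee_rot: [-0.001, 0.999, -0.043, 0.003]
contact_force: [0.9, -0.2, -1.3]
width: 0.0481
```

```bash
python3 -c "
from h import *
pose()
z=snap('wrist','x_wrist'); crop(z,'x3',170,40,350,300,2.3)
C=cloud(z)
uv=proj(z,[[.6,-.2175,.115],[.545,-.213,.115]]); print(uv)
go([.591,-.025,.2],-2)
"
```

```text
t 22.4 pos [ 0.5787 -0.2169  0.178 ] yaw -4.877958719040962 z [ 0.0055  0.0026 -1.    ] F [ 0.9008 -0.1513 -1.3433] w 0.04810230941333078
[[248.8939 184.3855]
 [249.3122 248.5876]]
t 22.45 pos [ 0.5787 -0.2169  0.1776] yaw -4.874723604887437 z [ 0.0051  0.0029 -1.    ] F [ 1.3144 -0.2717  0.0719] w 0.04792776437004956
shift cm (tool now) [ -0.3975 -19.2346  -2.178 ] shift in target frame [  0.5565 -19.2236  -2.2392] rot deg [-0.1814 -0.2817 -2.8743]
```

View pics/x3.png

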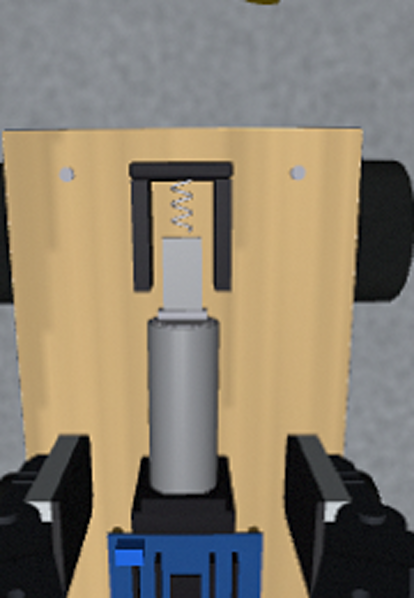

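```bash
python3 - <<'E'
from h import *
z=load("x_wrist"); C=cloud(z)
k=mid(z,188,236,240,260,.102); print(np.polyval(k,.569))
u=249
for v in list(range(174,190,1))+list(range(244,262,1)): print(v,z['im'][v,u].mean().astype(int),C[v,u])
E
```

```text
line [-0.0837 -0.1674] yaw -4.782236601651721 w 29.114071996259923 30.922077922077904
-0.21499118735978462
174 149 [ 0.6054 -0.2179  0.0993]
175 143 [ 0.6048 -0.2178  0.1005]
176 177 [ 0.6042 -0.2178  0.1017]
177 179 [ 0.6034 -0.2177  0.102 ]
178 150 [ 0.6023 -0.2176  0.1008]
179 80 [ 0.6015 -0.2176  0.1011]
180 63 [ 0.6019 -0.2177  0.107 ]
181 113 [ 0.6017 -0.2177  0.1104]
182 147 [ 0.6018 -0.2177  0.1147]
183 152 [ 0.6014 -0.2177  0.1166]
184 168 [ 0.6004 -0.2176  0.1154]
185 167 [ 0.5995 -0.2175  0.1152]
186 166 [ 0.599  -0.2175  0.1164]
187 167 [ 0.5981 -0.2174  0.1157]
188 166 [ 0.5974 -0.2174  0.1165]
189 165 [ 0.5967 -0.2173  0.1166]
244 153 [ 0.55   -0.2132  0.1168]
245 153 [ 0.5487 -0.2131  0.1158]
246 153 [ 0.548  -0.213   0.1162]
247 151 [ 0.5469 -0.2129  0.1159]
248 151 [ 0.546  -0.2128  0.1159]
249 151 [ 0.5453 -0.2128  0.1164]
250 150 [ 0.544  -0.2127  0.1155]
251 150 [ 0.5433 -0.2126  0.1161]
252 151 [ 0.5424 -0.2125  0.116 ]
253 155 [ 0.5415 -0.2124  0.1162]
254 105 [ 0.5416 -0.2125  0.1181]
255 21 [ 0.5417 -0.2125  0.1201]
256 9 [ 0.5416 -0.2125  0.1217]
257 29 [ 0.5415 -0.2125  0.1232]
258 36 [ 0.5404 -0.2124  0.1227]
259 32 [ 0.5391 -0.2123  0.122 ]
260 35 [ 0.5384 -0.2122  0.1224]
261 34 [ 0.5373 -0.2121  0.1221]
```

Home: the minus face is at x=0.602, as it was originally, and the shoulder is under the lip. Now the flat cell in the rack.

>>> {"api": "servo_tool", "payload": {
  "deltas": [0, -1.5, 0, 0, 0, -2.9, 0.05, -4, 0, 0, 0, 0, 0.1, -4, 0, 0, 0, 0, 0.1, -4, 0, 0, 0, 0, 0.1, -3.5, 0.5, 0, 0, 0, 0, -1.5, 1, 0, 0, 0, 0, 0, 1, 0, 0, 0, 0, 0, 0.5, 0, 0, 0, 0, 0, 0, 0, 0, 0, 0, 0, 0, 0, 0, 0]
}}

```text
clock: 23.45
position: [0.5851, -0.0219, 0.1334]
ee_rot: [-0.004, 1.0, -0.01, -0.009]
contact_force: [1.1, -0.2, -0.4]
width: 0.0484
```

```bash
python3 -c "
from h import *
go([.591,-.027,.015],-2)
z=snap('wrist','y_wrist'); crop(z,'y3',150,40,350,300,2.3)
"
```

```text
t 23.45 pos [ 0.5851 -0.0219  0.1334] yaw -1.124460937856697 z [-0.0184  0.0082 -0.9998] F [ 1.0745 -0.1964 -0.4035] w 0.04839575254576044
shift cm (tool now) [ 0.8243  0.5878 11.8205] shift in target frame [ 0.6121  0.4863 11.838 ] rot deg [-0.4389  1.067   0.8714]
```

View pics/y3.png

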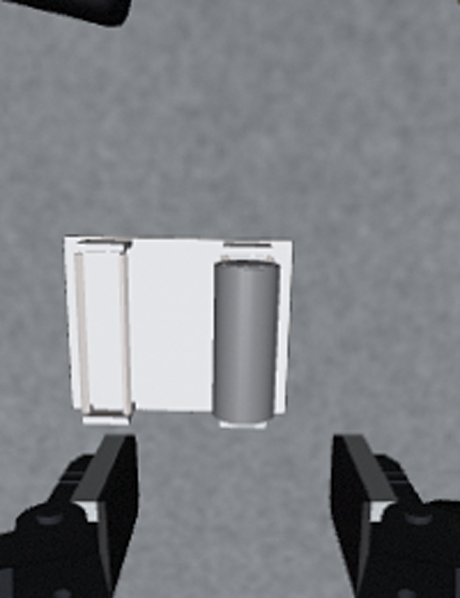

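```bash
python3 - <<'E'
from h import *
z=load("y_wrist"); C=cloud(z); g=z['im'].astype(float).mean(-1)
P=[]
for v in range(162,214,4):
    s=g[v]; c=257
    a=c-1-np.where(s[c-1:0:-1]>175)[0][0]; b=c+np.where(s[c:]>175)[0][0]
    o,d1=ray(z,a+.5,v);o,d2=ray(z,b-.5,v); d1/=np.linalg.norm(d1[1:]);d2/=np.linalg.norm(d2[1:]); d=d1+d2
    P.append(o+d*(.033-o[2])/d[2]); print(v,a,b)
P=np.array(P); k=np.polyfit(P[:,0],P[:,1],1); print(k,np.polyval(k,.591))
Q=C[140:240,240:275].reshape(-1,3); m=(Q[:,2]>.04)&(Q[:,2]<.05); Q=Q[m]; print(len(Q),Q[:,0].min(),Q[:,0].max(),np.median(Q[:,2]),np.percentile(Q[:,0],[1,99]))
h=Q[:,2]>.043; print(np.polyfit(Q[h,0],Q[h,1],1))
E
```

```text
162 242 272
166 242 272
170 242 272
174 242 271
178 242 271
182 242 271
186 242 271
190 241 271
194 241 271
198 241 270
202 242 270
206 241 270
210 241 270
[-0.0483  0.0019] -0.026666429061198912
1578 0.5594483912009705 0.6235582384378444 0.04411441653166134 [0.5608 0.6232]
[-0.0409 -0.0026]
```

>>> {"api": "servo_tool", "payload": {
  "deltas": [0.3, 0.25, 1.5, -0.4, 1.05, 1.1, 0.25, 0.2, 2, 0, 0, 0, 0, 0, 2.5, 0, 0, 0, 0, 0, 1, 0, 0, 0, 0, 0, 0, 0, 0, 0, 0, 0, 0, 0, 0, 0]
}}

```text
clock: 24.1
position: [0.5944, -0.0337, 0.0654]
ee_rot: [0.001, 1.0, -0.024, 0.005]
contact_force: [-0.4, 0.1, 0.3]
width: 0.0478
```

```bash
python3 -c "
from h import *
go([.5905,-.0267,.013],-2.3)
"
```

```text
t 24.1 pos [ 0.5944 -0.0337  0.0654] yaw -2.7272586595715596 z [ 0.0096 -0.0026 -1.    ] F [-0.3883  0.0558  0.331 ] w 0.04779541800467001
shift cm (tool now) [-0.4724 -0.6903  5.2358] shift in target frame [-0.4164 -0.6823  5.2416] rot deg [ 0.1243 -0.5559 -0.4278]
```

>>> {"api": "servo_tool", "payload": {
  "deltas": [-0.2, -0.35, 0, 0.12, -0.55, -0.4, -0.15, -0.3, 0, 0, 0, 0, 0, 0, 0, 0, 0, 0, 0, 0, 0, 0, 0, 0]
}}

```text
clock: 24.5
position: [0.5932, -0.0269, 0.069]
ee_rot: [0.0, 1.0, -0.02, 0.003]
contact_force: [-0.1, -0.3, -0.6]
width: 0.0482
```

```bash
python3 -c "
from h import *
go([.5905,-.0267,.013],-2.3)
"
```

```text
t 24.5 pos [ 0.5932 -0.0269  0.069 ] yaw -2.300234611686929 z [ 0.0056 -0.0009 -1.    ] F [-0.107  -0.3077 -0.579 ] w 0.04821210162695286
shift cm (tool now) [-0.3068 -0.0165  5.5959] shift in target frame [-0.2753 -0.0129  5.5975] rot deg [ 0.0368 -0.3224 -0.0003]
```

>>> {"api": "servo_tool", "payload": {
  "deltas": [-0.25, 0, 1, 0, -0.3, 0, 0, 0, 1.5, 0, 0, 0, 0, 0, 1.5, 0, 0, 0, 0, 0, 1, 0, 0, 0, 0, 0, 0.2, 0, 0, 0, 0, 0, 0, 0, 0, 0, 0, 0, 0, 0, 0, 0]
}}

```text
clock: 25.2
position: [0.5904, -0.0265, 0.0142]
ee_rot: [0.0, 1.0, -0.02, 0.0]
contact_force: [-0.2, -0.1, -0.2]
width: 0.048
```

```bash
python3 -c "
from h import *
go([.5905,-.0267,.013],-2.3)
"
```

```text
t 25.2 pos [ 0.5904 -0.0265  0.0142] yaw -2.244458026841064 z [ 0.0003 -0.0009 -1.    ] F [-0.1687 -0.075  -0.1699] w 0.047964741175167046
shift cm (tool now) [0.0062 0.0221 0.1176] shift in target frame [0.0062 0.0223 0.1176] rot deg [ 0.0534 -0.0167  0.0555]
```

>>> {"api": "servo_tool", "payload": {
  "deltas": [0, 0, 0.05, 0, 0, 0, 0, 0, 0, 0, 0, 0, 0, 0, 0, 0, 0, 0, 0, 0, 0, 0, 0, 0, 0, 0, 0, 0, 0, 0, 0, 0, 0, 0, 0, 0],
  "jaw": 1.5,
  "grip_force": 50
}}

```text
clock: 25.8
position: [0.5914, -0.0262, 0.0153]
ee_rot: [0.0, 1.0, -0.02, 0.002]
contact_force: [0.7, -0.1, -1.0]
width: 0.0244
```

>>> {"api": "servo_tool", "payload": {
  "deltas": [0, 0, -0.5, 0, 0, 0, 0, 0, -2, 0, 0, 0, 0, 0, -3, 0, 0, 0, 0, 0, -3.5, 0, 0, 0, 0, -1, -3, 0, 0, 3.9, 0, -3, -1, 0, 0, 0, 0.2, -4, 0, 0, 0, 0, 0.2, -4, 0, 0, 0, 0, 0.3, -4, 0, 0, 0, 0, 0.3, -3, 0, 0, 0, 0, 0, -1, 0, 0, 0, 0, 0, 0, 0, 0, 0, 0, 0, 0, 0, 0, 0, 0, 0, 0, 0, 0, 0, 0]
}}

```text
clock: 27.2
position: [0.6233, 0.1746, 0.1543]
ee_rot: [0.001, 0.998, -0.057, 0.003]
contact_force: [-0.1, -0.1, -0.7]
width: 0.0247
```

```bash
python3 -c "
from h import *
p,T,s=pose()
z=snap('wrist','A_wrist')
o=inhand('A_wrist',T,p); top=o[o[:,2]<-.028]; top=top[top[:,0]<.030]; print(o[:40:8],top[:,0].min(),np.polyfit(top[:,0],top[:,2],1))
C=cloud(z); print(np.c_[z['im'][192:212,252].mean(-1),(C[192:212,252]-p)@T][::2])
"
```

```text
t 27.2 pos [0.6233 0.1746 0.1543] yaw -6.567526214725296 z [ 0.0053 -0.003  -1.    ] F [-0.1306 -0.0792 -0.7286] w 0.024722394493489397
[[ 0.0334 -0.0021 -0.0275]
 [ 0.0332  0.0011 -0.0299]
 [ 0.0331  0.0002 -0.0296]
 [ 0.033   0.0006 -0.0082]
 [ 0.033  -0.0028 -0.0161]] -0.02562333891662507 [ 0.0009 -0.0304]
[[ 73.6667   0.0327   0.0011  -0.0069]
 [ 72.       0.0327   0.0011  -0.0109]
 [ 71.       0.0327   0.0011  -0.0147]
 [ 74.3333   0.0326   0.0011  -0.0181]
 [ 73.6667   0.033    0.0011  -0.0231]
 [ 70.       0.033    0.0011  -0.0263]
 [121.3333   0.0332   0.0011  -0.0299]
 [131.       0.0325   0.001   -0.0307]
 [158.6667   0.0313   0.0011  -0.0298]
 [157.6667   0.0303   0.0011  -0.0297]]
```

View pics/A_wrist.png

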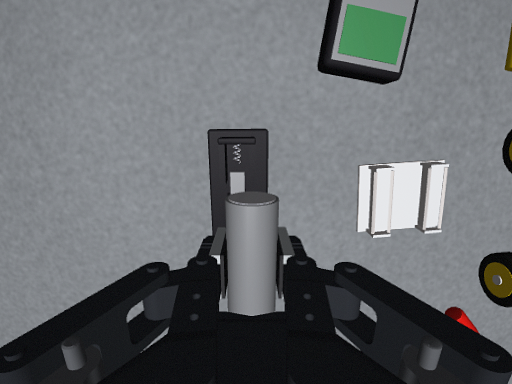

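>>> {"api": "servo_tool", "payload": {
  "deltas": [0, -0.5, 0, 0, -6, -0.4, -0.5, -0.6, 0, 0, -8, 0, -0.5, -0.5, 0, 0, -8, 0, 0, 0, 0, 0, -8, 0, 0, 0, 0, 0, 0, 0, 0, 0, 0, 0, 0, 0, 0, 0, 0, 0, 0, 0]
}}

```text
clock: 27.95
position: [0.6129, 0.183, 0.1559]
ee_rot: [-0.013, 0.963, -0.057, -0.264]
contact_force: [0.3, -0.8, -0.7]
width: 0.0246
```

```bash
python3 -c "
from h import *
H=(0,.0,-.0175)
cellnow(*CHG,*H)
gw(*CHG,.001,.045,30,*H)"
```

```text
t 27.95 pos [0.6129 0.183  0.1559] yaw -6.86714568823343 z [-0.5067  0.0554 -0.8603] F [ 0.2721 -0.7928 -0.7236] w 0.024558048472249554
cell xb,y,z mm -30.604297183326764 5.935484991597179 128.9728363216741 tilt 30.64319287431542
t 27.95 pos [0.6129 0.183  0.1559] yaw -6.86714568823343 z [-0.5067  0.0554 -0.8603] F [ 0.2721 -0.7928 -0.7236] w 0.024558048472249554
shift cm (tool now) [ 1.5744 -0.602   8.8358] shift in target frame [ 1.4813 -0.5921  8.8526] rot deg [-0.0425  0.6449 -0.6173]
```

>>> {"api": "servo_tool", "payload": {
  "deltas": [0.2, -0.2, 1, 0, 0.6, -0.6, 0.4, -0.2, 2, 0, 0, 0, 0.4, -0.15, 2, 0, 0, 0, 0.4, 0, 2, 0, 0, 0, 0, 0, 1, 0, 0, 0, 0, 0, 0, 0, 0, 0, 0, 0, 0, 0, 0, 0]
}}

```text
clock: 28.65
position: [0.5819, 0.1921, 0.0931]
ee_rot: [-0.016, 0.968, -0.051, -0.244]
contact_force: [-0.0, -0.1, -1.9]
width: 0.0245
```

```bash
python3 -c "
from h import *
H=(0,.0,-.0175)
z=snap('wrist','B_wrist'); crop(z,'B2',150,20,350,320,2)
cellnow(*CHG,*H)
gw(*CHG,.001,.025,30,*H)"
```

```text
t 28.7 pos [0.5821 0.1921 0.0933] yaw -5.881222633509181 z [-0.4716  0.0548 -0.8801] F [-0.9171  0.6774 -0.2575] w 0.024752455944722515
cell xb,y,z mm 1.617829965671804 0.218873588491957 66.67697719075858 tilt 28.344597041940254
t 28.7 pos [0.5821 0.1921 0.0933] yaw -5.881222633509181 z [-0.4716  0.0548 -0.8801] F [-0.9171  0.6774 -0.2575] w 0.024752455944722515
shift cm (tool now) [1.9826 0.0078 3.638 ] shift in target frame [ 2.0868 -0.0149  3.5792] rot deg [-0.2251 -1.6547  0.2398]
```

View pics/B2.png

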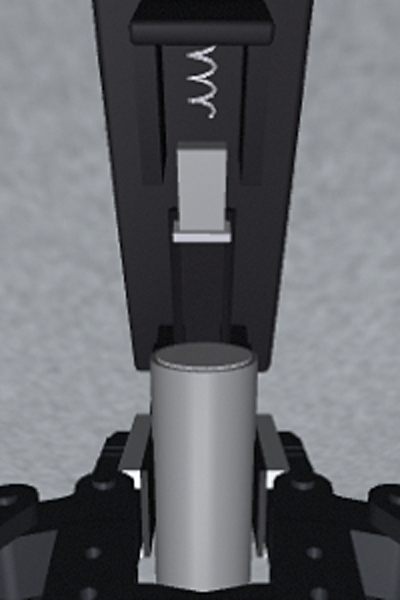

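```bash
python3 -c "
from h import *
z=load('B_wrist')
for u,v in((236.5,137),(265,137),(236.5,140),(265,140)): print(onz(z,u,v,.041))
a=np.radians(-6.15); print('expect', np.array(CHG[0][:2])+.026*np.array([np.cos(a),np.sin(a)]))
"
```

```text
[0.6221 0.1966 0.041 ]
[0.6202 0.1789 0.041 ]
[0.6199 0.1969 0.041 ]
[0.6181 0.1791 0.041 ]
expect [0.6179 0.1884]
```

>>> {"api": "servo_tool", "payload": {
  "deltas": [0.4, 0, 0.8, -0.2, -1.6, 0.2, 0.5, 0, 0.9, 0, 0, 0, 0.5, 0, 0.8, 0, 0, 0, 0.3, 0, 0.4, 0, 0, 0, 0, 0, 0, 0, 0, 0, 0, 0, 0, 0, 0, 0]
}}

```text
clock: 29.3
position: [0.5848, 0.1919, 0.057]
ee_rot: [-0.014, 0.965, -0.052, -0.258]
contact_force: [-0.3, 0.2, -1.6]
width: 0.0248
```

```bash
python3 -c "
from h import *
H=(0,.0,-.0175)
z=snap('wrist','C_wrist'); crop(z,'C2',150,20,350,320,2)
cellnow(*CHG,*H)
gw(*CHG,.0,.0215,30,*H)"
```

```text
t 29.35 pos [0.5848 0.1919 0.057 ] yaw -6.147472918494203 z [-0.4953  0.0543 -0.867 ] F [-0.9939 -0.9849 -0.9361] w 0.025049914184154688
cell xb,y,z mm -1.4755094576716223 0.1418280381761331 30.178187578029267 tilt 29.886222402153905
t 29.35 pos [0.5848 0.1919 0.057 ] yaw -6.147472918494203 z [-0.4953  0.0543 -0.867 ] F [-0.9939 -0.9849 -0.9361] w 0.025049914184154688
shift cm (tool now) [ 0.301  -0.0117  0.8259] shift in target frame [ 0.3027 -0.0125  0.8253] rot deg [-0.0558 -0.1138  0.0022]
```

View pics/C2.png

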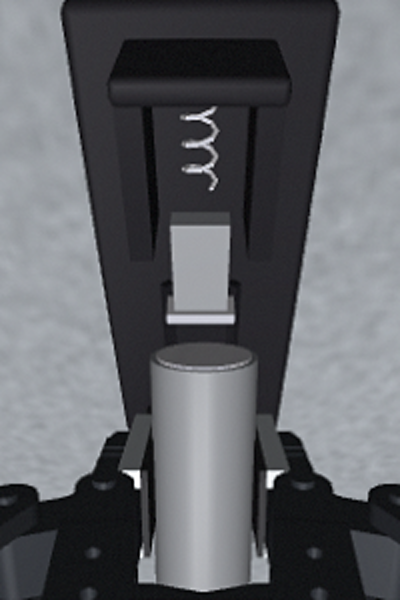

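>>> {"api": "servo_tool", "payload": {
  "deltas": [0.1, 0, 0.4, 0, 0, 0, 0.15, 0, 0.35, 0, 0, 0, 0, 0, 0, 0, 0, 0, 0, 0, 0, 0, 0, 0]
}}

```text
clock: 29.75
position: [0.5833, 0.1921, 0.0493]
ee_rot: [-0.014, 0.965, -0.052, -0.257]
contact_force: [0.2, 0.5, -1.2]
width: 0.0244
```

```bash
python3 -c "
from h import *
H=(0,.0,-.0175)
cellnow(*CHG,*H)
xb,zb=tip(30); print(xb,zb); gw(*CHG,xb,zb+.001,30,*H)"
```

```text
t 29.75 pos [0.5833 0.1921 0.0493] yaw -6.128680732099668 z [-0.4943  0.0545 -0.8676] F [ 0.2096  0.4629 -1.168 ] w 0.02443003080706632
cell xb,y,z mm 0.024188562802711547 0.007460270086309629 22.497775181302686 tilt 29.819812742307377
-0.009747658983217267 0.016758330249197703
t 29.75 pos [0.5833 0.1921 0.0493] yaw -6.128680732099668 z [-0.4943  0.0545 -0.8676] F [ 0.2096  0.4629 -1.168 ] w 0.02443003080706632
shift cm (tool now) [ 1.078   0.0016 -0.0747] shift in target frame [ 1.0777  0.0014 -0.0781] rot deg [-0.0698 -0.1802  0.0186]
```

>>> {"api": "servo_tool", "payload": {
  "deltas": [0.3, 0, -0.02, 0, 0, 0, 0.35, 0, -0.02, 0, 0, 0, 0.35, 0, -0.02, 0, 0, 0, 0.4, 0, -0.02, 0, 0, 0, 0.35, 0, 0, 0, 0, 0]
}}

```text
clock: 30.25
position: [0.5947, 0.1912, 0.0461]
ee_rot: [-0.015, 0.963, -0.051, -0.263]
contact_force: [-4.8, 0.3, 6.7]
width: 0.0244
```

```bash
python3 -c "
from h import *
H=(0,.0,-.0175)
cellnow(*CHG,*H)
xb,zb=tip(30); print(xb,zb); gw(*CHG,xb,zb+.001,30,*H)
xb,zb=tip(20); print(xb,zb); gw(*CHG,xb,zb+.001,20,*H)
z=snap('wrist','D_wrist'); crop(z,'D2',150,20,350,320,2)"
```

```text
t 30.25 pos [0.5947 0.1912 0.0461] yaw -6.037199100396167 z [-0.5047  0.0553 -0.8615] F [-4.7936  0.313   6.7437] w 0.024396423783318685
cell xb,y,z mm -11.555794344496736 -0.23048043032430107 19.151567801798304 tilt 30.514863839283272
-0.009747658983217267 0.016758330249197703
t 30.25 pos [0.5947 0.1912 0.0461] yaw -6.037199100396167 z [-0.5047  0.0553 -0.8615] F [-4.7936  0.313   6.7437] w 0.024396423783318685
shift cm (tool now) [-0.0693  0.0247  0.2117] shift in target frame [-0.0712  0.0246  0.2111] rot deg [-0.0513  0.515   0.0969]
-0.00739670303463669 0.012502668799963878
t 30.25 pos [0.5947 0.1912 0.0461] yaw -6.037199100396167 z [-0.5047  0.0553 -0.8615] F [-4.7936  0.313   6.7437] w 0.024396423783318685
shift cm (tool now) [0.2478 0.0256 0.6684] shift in target frame [0.1217 0.0246 0.7025] rot deg [-0.0597 10.515   0.0922]
```

View pics/D2.png

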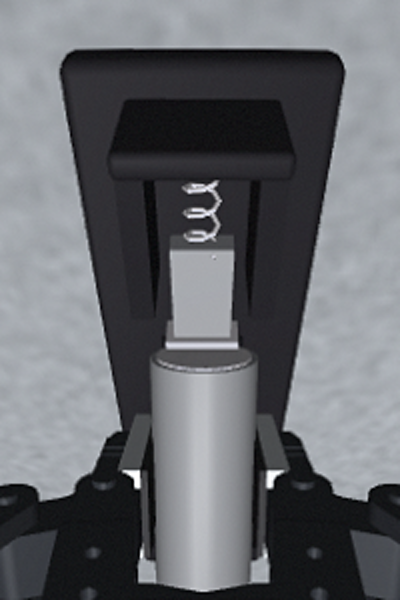

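>>> {"api": "servo_tool", "payload": {
  "deltas": [0.3, 0, 0.3, 0, 3.5, 0, 0.4, 0, 0.22, 0, 3.5, 0, 0.4, 0, 0.15, 0, 3, 0]
}}

```text
clock: 30.6
position: [0.5942, 0.1914, 0.0369]
ee_rot: [-0.011, 0.981, -0.052, -0.186]
contact_force: [-7.4, 1.0, 7.3]
width: 0.0247
```

```bash
python3 -c "
from h import *
H=(0,.0,-.0175)
cellnow(*CHG,*H)
for th in(20,10): xb,zb=tip(th); print(xb,zb); gw(*CHG,xb,zb,th,*H)"
```

```text
t 30.6 pos [0.5942 0.1914 0.0369] yaw -6.060454470832006 z [-0.3644  0.0405 -0.9304] F [-7.4106  1.004   7.2547] w 0.024692013346278158
cell xb,y,z mm -8.546636489090838 -0.44987682869911805 11.146074725985896 tilt 21.506413799521756
-0.00739670303463669 0.012502668799963878
t 30.6 pos [0.5942 0.1914 0.0369] yaw -6.060454470832006 z [-0.3644  0.0405 -0.9304] F [-7.4106  1.004   7.2547] w 0.024692013346278158
shift cm (tool now) [-0.1108  0.0469 -0.0847] shift in target frame [-0.1084  0.0472 -0.0875] rot deg [-0.0729  1.5065  0.0824]
-0.005595500653182581 0.007532890652167407
t 30.6 pos [0.5942 0.1914 0.0369] yaw -6.060454470832006 z [-0.3644  0.0405 -0.9304] F [-7.4106  1.004   7.2547] w 0.024692013346278158
shift cm (tool now) [0.2069 0.048  0.4091] shift in target frame [0.1212 0.0472 0.4422] rot deg [-0.08   11.5065  0.0758]
```

>>> {"api": "servo_tool", "payload": {
  "deltas": [0.35, 0.02, 0.0, 0, 4, 0, 0.35, 0.02, 0.1, 0, 4, 0, 0.35, 0, 0.12, 0, 3.5, 0]
}}

```text
clock: 30.9
position: [0.5953, 0.1912, 0.0308]
ee_rot: [-0.006, 0.994, -0.053, -0.093]
contact_force: [-5.3, -0.6, 1.7]
width: 0.0245
```

```bash
python3 -c "
from h import *
H=(0,.0,-.0175)
cellnow(*CHG,*H)
for th in(10,0): xb,zb=tip(th); print(xb,zb); gw(*CHG,xb,zb,th,*H)
p,T,s=pose()
z=snap('wrist','E_wrist'); crop(z,'E2',150,20,350,320,2)
o=inhand('E_wrist',T,p); top=o[o[:,2]<-.026]; t2=top[(top[:,0]<.028)]; print(t2[:,0].min(),np.polyfit(t2[:,0],t2[:,2],1))
"
```

```text
t 30.9 pos [0.5953 0.1912 0.0308] yaw -6.0829288684217016 z [-0.1843  0.0209 -0.9826] F [-5.2636 -0.5797  1.66  ] w 0.024453372836944622
cell xb,y,z mm -6.5203960245956525 -0.38158888929864637 5.956980066891285 tilt 10.688505319651044
-0.005595500653182581 0.007532890652167407
t 30.9 pos [0.5953 0.1912 0.0308] yaw -6.0829288684217016 z [-0.1843  0.0209 -0.9826] F [-5.2636 -0.5797  1.66  ] w 0.024453372836944622
shift cm (tool now) [-0.0991  0.0398 -0.1379] shift in target frame [-0.0974  0.04   -0.139 ] rot deg [-0.0618  0.6885  0.0655]
-0.0046 0.002
t 30.9 pos [0.5953 0.1912 0.0308] yaw -6.0829288684217016 z [-0.1843  0.0209 -0.9826] F [-5.2636 -0.5797  1.66  ] w 0.024453372836944622
shift cm (tool now) [0.2092 0.0407 0.394 ] shift in target frame [0.1325 0.04   0.4261] rot deg [-0.0674 10.6885  0.06  ]
t 30.9 pos [0.5953 0.1912 0.0308] yaw -6.0829288684217016 z [-0.1843  0.0209 -0.9826] F [-5.2636 -0.5797  1.66  ] w 0.024453372836944622
-0.025071486287544707 [-0.0031 -0.0306]
```

View pics/E2.png

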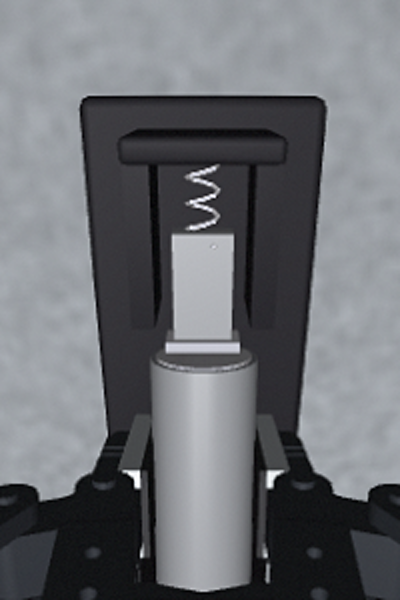

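>>> {"api": "servo_tool", "payload": {
  "deltas": [0.35, 0.02, 0.05, 0, 3.5, 0, 0.35, 0.02, 0.1, 0, 3.5, 0, 0.35, 0, 0.1, 0, 3, 0, 0.3, 0, 0.05, 0, 1.2, 0]
}}

```text
clock: 31.35
position: [0.5971, 0.191, 0.024]
ee_rot: [-0.0, 0.999, -0.053, -0.002]
contact_force: [-4.9, 1.7, 1.2]
width: 0.0246
```

```bash
python3 -c "
from h import *
H=(0,.0,-.0175)
cellnow(*CHG,*H)
gw(*CHG,-.0045,.001,0,*H)
z=snap('wrist','F_wrist'); crop(z,'F2',150,20,350,320,2)
"
```

```text
t 31.35 pos [0.5971 0.191  0.024 ] yaw -6.069707736373286 z [-0.0044  0.0003 -1.    ] F [-4.8639  1.7198  1.163 ] w 0.02460708060516758
cell xb,y,z mm -5.134273239543253 -0.3088646949772905 -0.537423023667112 tilt 0.25139456072892097
t 31.35 pos [0.5971 0.191  0.024 ] yaw -6.069707736373286 z [-0.0044  0.0003 -1.    ] F [-4.8639  1.7198  1.163 ] w 0.02460708060516758
shift cm (tool now) [-0.0565  0.0305 -0.1535] shift in target frame [-0.0557  0.0305 -0.1537] rot deg [0.0115 0.2514 0.0803]
```

View pics/F2.png

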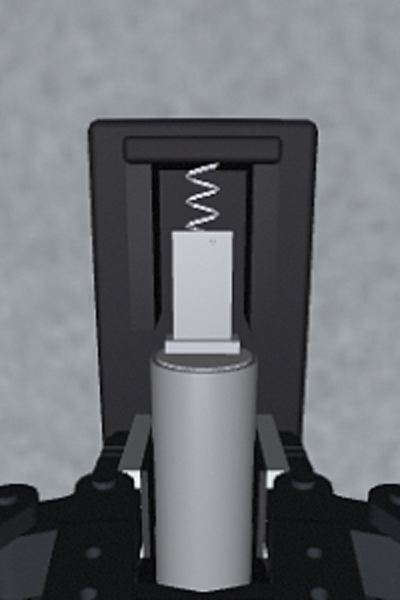

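Level and at the stop. Next I'll raise it about 1 mm and slide it to the plus contact.

>>> {"api": "servo_tool", "payload": {
  "deltas": [0, 0, -0.08, 0, 0, 0, -0.2, 0.02, -0.02, 0, 0, 0, -0.2, 0, 0, 0, 0, 0, -0.2, 0, 0, 0, 0, 0]
}}

```text
clock: 31.8
position: [0.5922, 0.1915, 0.0242]
ee_rot: [0.0, 0.999, -0.053, -0.001]
contact_force: [2.1, -0.5, -3.4]
width: 0.0245
```

```bash
python3 -c "
from h import *
H=(0,.0,-.0175)
cellnow(*CHG,*H)
"
```

```text
t 31.8 pos [0.5922 0.1915 0.0242] yaw -6.03946577953336 z [-0.0025  0.0001 -1.    ] F [ 2.1245 -0.5031 -3.4098] w 0.02450230727420235
cell xb,y,z mm -0.24288376903012185 -0.31534465367434816 -0.2693964866029505 tilt 0.14088859693382322
```

>>> {"api": "servo_tool", "payload": {
  "deltas": [0, 0, 0.03, 0, 0, 0, 0, 0, 0, 0, 0, 0, 0, 0, 0, 0, 0, 0, 0, 0, 0, 0, 0, 0],
  "jaw": 4.8
}}

```text
clock: 32.2
position: [0.5955, 0.1914, 0.0249]
ee_rot: [-0.0, 0.999, -0.053, 0.002]
contact_force: [-0.2, 0.1, 0.1]
width: 0.048
```

>>> {"api": "servo_tool", "payload": {
  "deltas": [0, 0, -0.5, 0, 0, 0, 0, 0, -1.5, 0, 0, 0, 0, 0, -3, 0, 0, 0, 0, 0, -3.5, 0, 0, 0, 0, 0, -3, 0, 0, 0, 0, 0, 0, 0, 0, 0, 0, 0, 0, 0, 0, 0, 0, 0, 0, 0, 0, 0]
}}

```text
clock: 33.0
position: [0.5947, 0.1912, 0.1452]
ee_rot: [-0.0, 0.999, -0.053, 0.001]
contact_force: [0.9, 0.4, -0.2]
width: 0.0483
```

```bash
python3 - <<'E'
from h import *
pose(); z=snap('wrist','G_wrist'); crop(z,'G2',170,40,350,300,2.3)
C=cloud(z); k=midg(z,196,226,int(proj(z,[[.6,.19,.055]])[0,0]),.042,65); print(np.polyval(k,.592))
u=int(proj(z,[[.6,.19,.055]])[0,0]); v0=int(proj(z,[[.6246,.187,.05]])[0,1]); v1=int(proj(z,[[.5645,.194,.057]])[0,1])
for v in list(range(v0-6,v0+8))+list(range(v1-6,v1+7)): print(v,int(z['im'][v,u].mean()),C[v,u])
E
```

```text
t 33.0 pos [0.5947 0.1912 0.1452] yaw -6.095929217449246 z [ 0.0025  0.0008 -1.    ] F [ 0.8731  0.3693 -0.235 ] w 0.04827705006613091
line [-0.1031  0.2518] yaw -5.886581786848895 w 25.62004055321853 26.865290487337717
0.19074682922958347
160 176 [0.6291 0.1871 0.0383]
161 165 [0.6281 0.1872 0.0375]
162 160 [0.6275 0.1872 0.04  ]
163 181 [0.6266 0.1873 0.0404]
164 162 [0.6256 0.1874 0.0397]
165 104 [0.6248 0.1875 0.0402]
166 78 [0.6247 0.1875 0.046 ]
167 117 [0.6248 0.1875 0.0524]
168 156 [0.6243 0.1876 0.0553]
169 171 [0.6233 0.1877 0.0546]
170 169 [0.6224 0.1878 0.0539]
171 170 [0.6217 0.1878 0.0552]
172 169 [0.6208 0.1879 0.0553]
173 169 [0.6198 0.188  0.0543]
226 156 [0.5702 0.1934 0.0547]
227 156 [0.5696 0.1934 0.0556]
228 157 [0.5686 0.1935 0.0554]
229 157 [0.5673 0.1937 0.0547]
230 155 [0.5662 0.1938 0.0546]
231 157 [0.5651 0.1939 0.0543]
232 145 [0.5643 0.194  0.0548]
233 88 [0.5637 0.1941 0.0557]
234 9 [0.5639 0.194  0.0586]
235 29 [0.5637 0.1941 0.0604]
236 37 [0.5629 0.1942 0.0608]
237 37 [0.5617 0.1943 0.0602]
238 38 [0.5612 0.1943 0.0615]
```

View pics/G2.png

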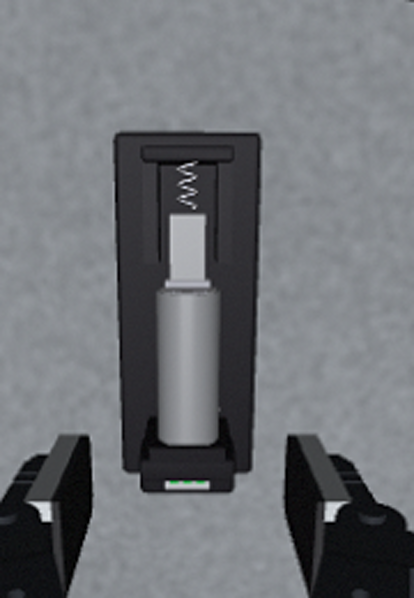

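>>> {"api": "servo_tool", "payload": {
  "deltas": [0, 0, -3, 0, 0, 0, 0, 0, -4, 0, 0, 0, -3, 0, -3, 0, 0, 0, -3, 0, 0, 0, 0, 0, 0, 0, 0, 0, 0, 0, 0, 0, 0, 0, 0, 0, 0, 0, 0, 0, 0, 0]
}}

```text
clock: 33.75
position: [0.5296, 0.1964, 0.238]
ee_rot: [0.002, 0.999, -0.054, -0.009]
contact_force: [0.4, 0.2, -0.1]
width: 0.0479
```

```bash
python3 - <<'E'
from h import *
pose(); z=snap('top','H_top'); a=z['im'][130:300,120:400,::-1]; cv2.imwrite('pics/H1.png',cv2.resize(a,None,fx=2.8,fy=2.8,interpolation=cv2.INTER_CUBIC))
z=snap('side','H_side'); crop(z,'H2',100,110,370,340,2.6)
E
```

```text
t 33.75 pos [0.5296 0.1964 0.238 ] yaw -6.140395409154542 z [-0.0189 -0.0037 -0.9998] F [ 0.4271  0.1604 -0.1104] w 0.047931817077323684
```

View pics/H1.png

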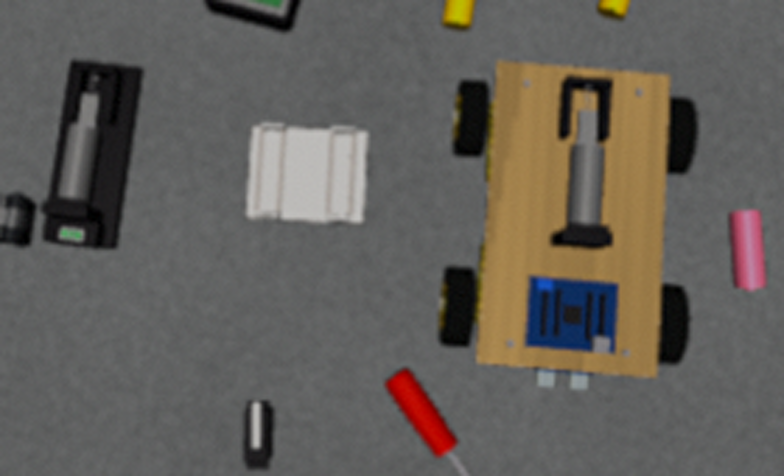

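View pics/H2.png

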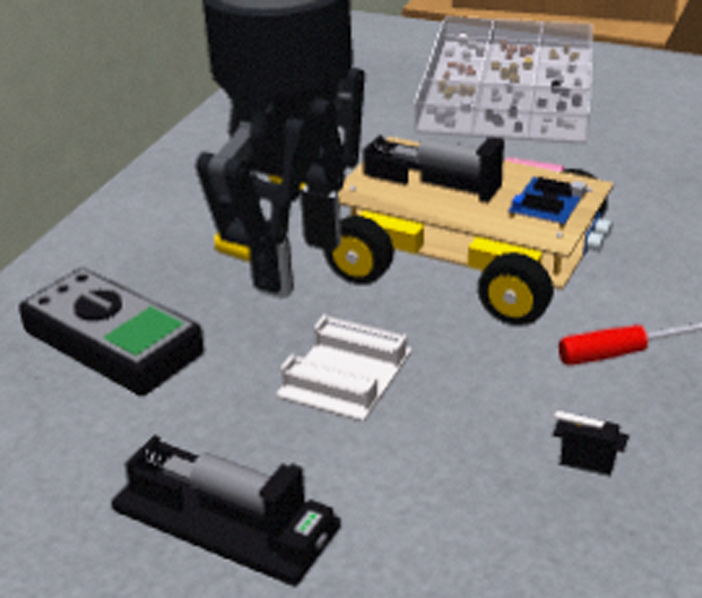

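Both cells lie home in the other's bay, the rack is empty, and nothing else has moved. Handing in.

```bash
python3 -c "
from rig import manip
print(manip.sign_off())"
```

```text
the job is handed in; nothing more can be done
None
```

The cells are swapped and the job is handed in at about 34 s of the 72 s allowed. The charged cell is now in the rover and the flat one is in the charger. The flat cell was parked in the rack's right groove meanwhile.

- **Seating:** In the last wrist views both cells lie within about 1 mm of where the original cells lay. The minus faces are at x = 0.602 m in the rover and 0.625 m in the charger. Each plus shoulder is under its lip, and each minus face is against the sprung contact.
- **Polarity:** The plus ends still point towards the plus walls. The force reversed by 2 to 3 N as each cell met its plus contact. I saw the button itself only on the charged cell, before it went into the rover.
- **Surroundings:** In the last top and side views the rack is empty, and the multimeter, servo, screwdriver and look-alikes appear where they started. The highest wrist force I read was about 15 N.
- **Disagreements:**
  - The charged cell turned about 8° in the grip as it left the charger, so I allowed for that when putting it in the rover.
  - The top camera placed the rack about 2.5 mm off from the wrist camera, and I went by the wrist camera.
  - In the rover, the cell-top height read about 1 mm higher than before, while the arm was still settling.

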